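# Make ready a rearing tub: pellets, rinse, air pipes

### The arm

A 7-joint arm with a two-finger parallel gripper is mounted at the origin on the work surface. World frame = base frame: x ahead of the robot, y to its left, z up, the work surface at z = 0. Lengths are in m, angles in rad, forces in N, time in s.
With the tool pointing down it reaches from about 0.4 to 0.85 m from the base axis. Payload 6.9 kg.
Tool frame: the origin (TCP) lies midway between the tips of the shut fingers; the grasp point (between the pads) lies 19 mm behind it; z points along the fingers, y is the line along which they close (so a half turn about z gives the same grasp; the last joint's range is limited). The gripper opens to 85 mm and grips with 20 to 120 N. Pads are 22 mm wide; open, the fingers measure 114 mm over their backs; the gripper's body (76 mm by 85 mm) begins 54 mm behind the grasp point. The pads swing forward as they close: fully open they stand 13 mm farther back than shut.
Start: joints at [1.379, 0.507, -0.238, 1.5, 0.126, 1.149, -0.155], TCP at [0.183, -0.598, 0.231] pointing down, gripper open.
Joint ranges: [-3.08, 3.08], [-0.24, 2.05], [-1.43, 1.35], [0, 2.5], [-1.52, 4.66], [0.17, 1.96], [-2.89, 2.89]. Speed limits (rad/s): [2.39, 2.39, 3.14, 3.14, 3.14, 3.14, 3.14].

### API

Orientations are given as a unit quaternion [w, x, y, z].
In Python, from station import observe, get_image, camera_model, hand_in, search_frame, spot_point gives the robot as it stands.
- The arm moves only by the shell command python3 -m crank 'ROWS'. ROWS is JSON, a list of rows, each a list of 7 numbers: the shift along the tool's x, y, z in units of 5 cm (1.0 is 5 cm), then the turn, a rotation vector about the tool's x, y, z in units of pi rad (1.0 is pi rad), then the opening, from 0 (shut) to 1 (fully open). A call has 1 to 8 rows; each row shifts and turns the commanded pose from where the row before left it, along the tool's axes as they then stand; what a row does not reach is not made up. A row lasts 1/8 s, in which the tool goes at most 62.5 mm and 10.7 degrees, less where a joint would pass 70% of its speed; a pose out of reach is approached as far as the arm can. A call with a number of a shift or a turn outside -1 to 1 is refused whole. A call with a gripper value outside its range is refused whole. The fingers move at their own pace and stop on an object; the grip force is fixed at half the most. Time passes only in rows, so rows that do not move let the fingers close. It gives the time, the measured TCP pose, the force, the opening and the grip force at its end, in the units of the state.
- observe(): the state, without advancing time (a new reading comes with each control period).
- get_image(name): name is "scene" or "top" or "wrist"; returns (picture, depth): 400x640x3 uint8, blue, green, red; 400x640 float32, m along the optical axis (not along the pixel's ray), 0 where there is no reading.
- camera_model(name): a dict with "vertical_fov" (degrees; the focal length in pixels is half the picture's height over the tangent of half this angle, whatever the lens; pixels are square), "cx", "cy" (the principal point, pixels), "k1" (the pictures are not rectified: a ray, as slopes to the right and down, at radius r is drawn at 1 + k1 r^2 times it, then the intrinsics apply), "R" (3x3) and "t" (3): a world point X has camera coordinates R X + t. Camera axes: x right, y down, z forward; pixel columns grow to the right and rows downward; lengths in m; the calibration is good to about 2 mm. A picture is of the moment at which its call begins: read the wrist's pose just before it. camera_model takes no time and is no camera call; for the wrist camera it gives the pose at the moment of the call.
- hand_in(): hands the job in; it is judged then, once.
Trained networks look in the newest picture that a camera, given by its name, has taken for a name from the list of things; names that differ only in an ending like _2 or _b are one class to them, and where a whole thing is asked for, a point or a joint stands for the part that bears it (a point fixed in the world has none). Each returns a list of dicts, best first, with "confidence" (0 to 1); they miss things now and then, are a little off and sometimes report something else, mostly with a low value. They report only what shows in the picture. A call takes as long as a camera call. They do not tell look-alikes from the thing itself.
- search_frame(camera, label): "at" ([column, row] in pixels, amid what is visible of it).
- spot_point(camera, label): "at" ([column, row] in pixels: a listed point, or the origin of a listed thing).
The state is a dict: "time": time; "qpos": joint angles; "joint_vel": joint speeds; "joint_efforts": joint torques, N m; "position": TCP position; "tool_rot": TCP orientation; "ft_force": force on the tool from outside, world axes, zero at the start; "wrist_torque": the same for the moment, N m; "grip_width": opening from 0.0 (shut) to 1.0 (fully open); "grasp_force": force on a finger pad.
Only numpy, scipy, OpenCV 4.12 (cv2) and the standard library are available. Lean on these libraries where they do the work, as an engineer would, in place of code of your own. Each camera call takes 0.05 s, during which the arm holds its last target. There are 200 camera calls.

### The job

Make the white tub ready for the next rearing batch: with the scoop, and without touching the pellets with your fingers, move every round clay pellet from the grey tray into the tub. Then rinse the empty scoop by dipping its front edge well below the rim of the steel pot, and stand it back upright on the middle of its black mat. Lay each air pipe lying on the table level in a pair of notches of the wooden cradle, one pipe to a pair, and leave the small lidded jar and the loose jar lid where they are.

Things in the scene. Friction and masses are not known exactly. Their poses are not given: they have to be found in the camera images.
- tray: fixed grey tray, origin under its floor, x along it towards the steep end. Floor top 4 mm up, flat from x = -110 to +85 mm, inside width 114 mm (y = +-57); side walls 4 mm thick, 42 mm high (54 mm beside the steep end). Rear end slopes up outwards at 35 degrees to x = -165, 42 mm high; front end at 50 degrees to x = +127, 55 mm high: a scoop pushed along the floor to it gets under the pellets
- pellet1: one of up to seven loose smooth glazed-clay filter pellets (None if not there this time): a brown ball 28 mm in diameter, 30 g; origin at its centre; starts in the tray
- pellet2: one of up to seven loose smooth glazed-clay filter pellets (None if not there this time): a brown ball 28 mm in diameter, 30 g; origin at its centre; starts in the tray
- pellet3: one of up to seven loose smooth glazed-clay filter pellets (None if not there this time): a brown ball 28 mm in diameter, 30 g; origin at its centre; starts in the tray
- pellet4: one of up to seven loose smooth glazed-clay filter pellets (None if not there this time): a brown ball 28 mm in diameter, 30 g; origin at its centre; starts in the tray
- pellet5: one of up to seven loose smooth glazed-clay filter pellets (None if not there this time): a brown ball 28 mm in diameter, 30 g; origin at its centre; starts in the tray
- pellet6: one of up to seven loose smooth glazed-clay filter pellets (None if not there this time): a brown ball 28 mm in diameter, 30 g; origin at its centre; starts in the tray
- pellet7: one of up to seven loose smooth glazed-clay filter pellets (None if not there this time): a brown ball 28 mm in diameter, 30 g; origin at its centre; starts in the tray
- tub: fixed round white plastic tub, 190 mm across the rim, 164 mm at the foot, 85 mm high, wall 5 mm, inner floor at 6 mm; origin at the centre of its underside, z up. Tub and pot may stand left or right
- tub_rim (a point): centre of the tub's mouth, at rim height
- pot: fixed round open steel pot (empty), 150 mm outside diameter, straight wall 4 mm, 100 mm high, inner floor at 6 mm; origin at the centre of its underside; two small side ears at +y and -y, 75 mm up, reaching 104 mm from the axis
- pot_rim (a point): centre of the pot's mouth, at rim height
- mat: fixed thin black rubber mat 210 x 120 x 4 mm; origin at the centre of its underside, x along its length
- scoop: loose steel scoop, 160 g, standing on the mat: pan 90 mm long and 96 mm wide, open at the front (+x), floor 2.5 mm, side walls 36 mm and back wall 52 mm high, 3 mm thick; origin at the centre of the pan's underside, x forwards, z up. A straight level black handle, 16 mm wide (y), 20 mm high, runs back from x = -50 to -165 mm at z = 48 to 68 mm
- scoop_lip (a point): middle of the scoop's open front edge, at its underside (45 mm ahead of the origin)
- cradle: fixed wooden cradle 130 x 172 mm; origin at the centre of its underside, x along the pipes it carries, z up. Base 10 mm thick; two uprights 14 mm thick at x = -50 and +50 mm, each with 90-degree V-notches at y = -56, 0 and +56 mm (bottom 38 mm up, so a resting pipe's axis is 49 mm up; V arms reach 59 mm); free space between the uprights
- notch1 (a point): centre of a pipe resting level in the pair of notches at y = -56 mm of the cradle (49 mm above the table)
- notch2 (a point): the same for the pair of notches at y = 0
- notch3 (a point): the same for the pair of notches at y = +56 mm
- pipe1: one of up to three loose air pipes (None if not there this time): straight metal tube 16 mm in diameter, total length 190 mm, with a square grey cap 26 x 26 mm, 20 mm long, at each end; 120 g; origin at its centre, x along its length; lies on the table on its caps, axis 13 mm up
- pipe2: one of up to three loose air pipes (None if not there this time): straight metal tube 16 mm in diameter, total length 190 mm, with a square grey cap 26 x 26 mm, 20 mm long, at each end; 120 g; origin at its centre, x along its length; lies on the table on its caps, axis 13 mm up
- pipe3: one of up to three loose air pipes (None if not there this time): straight metal tube 16 mm in diameter, total length 190 mm, with a square grey cap 26 x 26 mm, 20 mm long, at each end; 120 g; origin at its centre, x along its length; lies on the table on its caps, axis 13 mm up
- jar_small: bystander: loose lidded green glass jar, 68 mm diameter, 100 mm high; origin at the centre of its underside
- lid: bystander: loose white jar lid, 80 mm diameter, 14 mm high; origin at the centre of its underside
Not all that is in view belongs to the job. What is shaped like the pipe3 but yellow is not meant.

How it is judged:
On the way, in this order (a step that is already met when the one before it is completed fails the run):
1. every pellet is in the tub (horizontal distance between each of pellet1, pellet2, pellet3, pellet4, pellet5, pellet6, pellet7 and tub below 0.085 m and z of pellet1 in the frame of tub between 0.01 and 0.075 m and z of pellet2 in the frame of tub between 0.01 and 0.075 m and z of pellet3 in the frame of tub between 0.01 and 0.075 m and z of pellet4 in the frame of tub between 0.01 and 0.075 m and z of pellet5 in the frame of tub between 0.01 and 0.075 m and z of pellet6 in the frame of tub between 0.01 and 0.075 m and z of pellet7 in the frame of tub between 0.01 and 0.075 m), for 0.2 s.
2. then the scoop's front edge is dipped into the pot, at least 15 mm below its rim (horizontal distance between scoop_lip and pot_rim below 0.065 m and z of scoop_lip in the frame of pot_rim below -0.015 m), for 0.2 s.
At the end, for the whole second after the job is handed in: every pellet in the tub; each pipe in both notches of a pair (centre within 26 mm of the notch point, 43 to 56 mm up, 0.12 rad of the cradle's direction); scoop upright on its mat (origin within 80 mm along, 45 mm across of the mat's centre, tilt under 0.12 rad); all at rest (all of step 1 and ((horizontal distance between pipe1 and notch1 below 0.026 m and z of pipe1 in the frame of cradle between 0.043 and 0.056 m and angle between the x axis of pipe1 and the x axis of cradle, either way round below 0.12 rad) or (horizontal distance between pipe1 and notch2 below 0.026 m and z of pipe1 in the frame of cradle between 0.043 and 0.056 m and angle between the x axis of pipe1 and the x axis of cradle, either way round below 0.12 rad) or (horizontal distance between pipe1 and notch3 below 0.026 m and z of pipe1 in the frame of cradle between 0.043 and 0.056 m and angle between the x axis of pipe1 and the x axis of cradle, either way round below 0.12 rad)) and ((horizontal distance between pipe2 and notch1 below 0.026 m and z of pipe2 in the frame of cradle between 0.043 and 0.056 m and angle between the x axis of pipe2 and the x axis of cradle, either way round below 0.12 rad) or (horizontal distance between pipe2 and notch2 below 0.026 m and z of pipe2 in the frame of cradle between 0.043 and 0.056 m and angle between the x axis of pipe2 and the x axis of cradle, either way round below 0.12 rad) or (horizontal distance between pipe2 and notch3 below 0.026 m and z of pipe2 in the frame of cradle between 0.043 and 0.056 m and angle between the x axis of pipe2 and the x axis of cradle, either way round below 0.12 rad)) and ((horizontal distance between pipe3 and notch1 below 0.026 m and z of pipe3 in the frame of cradle between 0.043 and 0.056 m and angle between the x axis of pipe3 and the x axis of cradle, either way round below 0.12 rad) or (horizontal distance between pipe3 and notch2 below 0.026 m and z of pipe3 in the frame of cradle between 0.043 and 0.056 m and angle between the x axis of pipe3 and the x axis of cradle, either way round below 0.12 rad) or (horizontal distance between pipe3 and notch3 below 0.026 m and z of pipe3 in the frame of cradle between 0.043 and 0.056 m and angle between the x axis of pipe3 and the x axis of cradle, either way round below 0.12 rad)) and x of scoop in the frame of mat between -0.08 and 0.08 m and y of scoop in the frame of mat between -0.045 and 0.045 m and z of scoop in the frame of mat below 0.014 m and angle between scoop's own z axis and vertical below 0.12 rad and linear speed of each of pellet1, pellet2, pellet3, pellet4, pellet5, pellet6, pellet7, pipe1, pipe2, pipe3, scoop below 0.03 m/s); the robot touches nothing.
It fails at once if the fingers touch a pellet (contact force between the fingers and pellet1 above 0.5 N or contact force between the fingers and pellet2 above 0.5 N or contact force between the fingers and pellet3 above 0.5 N or contact force between the fingers and pellet4 above 0.5 N or contact force between the fingers and pellet5 above 0.5 N or contact force between the fingers and pellet6 above 0.5 N or contact force between the fingers and pellet7 above 0.5 N).
It fails at once if a bystander (small jar, lid) is moved more than 40 mm (distance of any of jar_small, lid from where it was at the start of the episode above 0.04 m).
Of pellet1, pellet2, pellet3, pellet4, pellet5, pellet6, pellet7 only 4 to 7 are there at a start; the rules pass over those that are not, and their reading is None.
Of pipe1, pipe2, pipe3 only 2 to 3 are there at a start; the rules pass over those that are not, and their reading is None.
At some moment in a run one of pipe1, pipe2, pipe3 may be knocked a few centimetres aside while the robot is not near it.
It also fails if it takes over 208 s, if anything falls off the work surface, if the arm or the gripper's body presses on something with over 40 N, if the wrist force passes 120 N, or if a joint passes its speed limit or range.

## Working session

There is one attempt and no reset: what is moved stays moved. The work goes in short steps, Python scripts to look and compute and a shell command to move; the robot and the scene stay as the last step left them, time stands still between calls to the robot, and variables do not carry over. Pictures are saved under pics/ and viewed, at most 14 in all, crops included, and the job is handed in when it is done.

```bash
ls; mkdir -p pics
cat > h.py <<'E'
import numpy as np, cv2, json
from station import *
from scipy.spatial.transform import Rotation as Rn
def K(m,h=400):
    f=h/2/np.tan(np.radians(m["vertical_fov"])/2); return f,m["cx"],m["cy"],m["k1"],np.array(m["R"]),np.array(m["t"])
def ray(m,u,v):
    f,cx,cy,k1,R,t=K(m); d=np.array([(u-cx)/f,(v-cy)/f]); s=d.copy()
    for _ in range(20): s=d/(1+k1*(s@s))
    return np.array([s[0],s[1],1.])
def pt(m,u,v,z):   # world pt at pixel depth z
    R,t=K(m)[4:]; return R.T@(ray(m,u,v)*z-t)
def onz(m,u,v,h):  # intersect plane z=h
    R,t=K(m)[4:]; o=-R.T@t; d=R.T@ray(m,u,v); return o+d*(h-o[2])/d[2]
def proj(m,X):
    f,cx,cy,k1,R,t=K(m); c=R@np.array(X)+t; s=c[:2]/c[2]; s=s*(1+k1*(s@s)); return f*s+[cx,cy]
def cloud(m,dep):
    f,cx,cy,k1,R,t=K(m); v,u=np.mgrid[:400,:640]; d=np.stack([(u-cx)/f,(v-cy)/f],-1); s=d.copy()
    for _ in range(20): s=d/(1+k1*(s**2).sum(-1,keepdims=True))
    c=np.concatenate([s,np.ones((400,640,1))],-1)*dep[...,None]
    return (c-t)@R
def q2R(q): return Rn.from_quat([q[1],q[2],q[3],q[0]])
E
python3 - <<'E'
from h import *
s=observe(); print({k:np.round(v,3) for k,v in s.items()})
for c in ("top","scene"):
    im,d=get_image(c); m=camera_model(c); np.savez(f"{c}0.npz",im=im,d=d)
    cv2.imwrite(f"pics/{c}0.png",im)
    print(c,m["vertical_fov"],m["k1"],np.round(-np.array(m["R"]).T@m["t"],3))
    for l in ["pellet1","tray","tub","pot","mat","scoop","scoop_lip","cradle","notch1","notch3","pipe1","jar_small","lid"]:
        print(l,[(np.round(x["at"]).tolist(),round(x["confidence"],2)) for x in spot_point(c,l)][:8])
E
```

```text
pics
{'time': np.float64(0.0), 'qpos': array([ 1.379,  0.508, -0.238,  1.501,  0.126,  1.149, -0.155]), 'joint_vel': array([-0.   ,  0.001,  0.001, -0.   ,  0.   ,  0.002,  0.001]), 'joint_efforts': array([ 0.0000e+00, -6.2060e+01, -2.1860e+00, -2.4966e+01,  1.3000e-02,
        1.2000e-02,  0.0000e+00]), 'position': array([ 0.183, -0.597,  0.23 ]), 'tool_rot': array([-0.001,  0.989,  0.148, -0.   ]), 'ft_force': array([0.893, 0.08 , 0.275]), 'wrist_torque': array([-0.004, -0.01 ,  0.015]), 'grasp_force': np.float64(0.0), 'grip_width': np.float64(0.999)}
top 46.36863208604276 -0.07334917513915858 [ 0.317 -0.014  1.584]
pellet1 [([289.0, 192.0], 0.53), ([292.0, 209.0], 0.53), ([318.0, 145.0], 0.52), ([292.0, 202.0], 0.49), ([313.0, 206.0], 0.49), ([296.0, 205.0], 0.43), ([299.0, 191.0], 0.42)]
tray [([306.0, 203.0], 0.73)]
tub [([416.0, 223.0], 0.72)]
pot [([218.0, 221.0], 0.93), ([313.0, 208.0], 0.45)]
mat [([374.0, 159.0], 0.63)]
scoop [([374.0, 150.0], 0.67), ([374.0, 157.0], 0.41)]
scoop_lip [([371.0, 138.0], 0.64), ([319.0, 154.0], 0.35)]
cradle [([317.0, 144.0], 0.82)]
notch1 [([
[... 498 characters left out ...]
120.0], 0.28)]
tray [([330.0, 210.0], 0.61)]
tub [([204.0, 267.0], 0.85), ([320.0, 202.0], 0.74)]
pot [([381.0, 145.0], 0.73)]
mat [([392.0, 265.0], 0.35)]
scoop [([312.0, 301.0], 0.72)]
scoop_lip [([327.0, 312.0], 0.71), ([452.0, 169.0], 0.41)]
cradle [([368.0, 258.0], 0.66), ([388.0, 264.0], 0.29)]
notch1 [([355.0, 237.0], 0.89), ([377.0, 253.0], 0.81), ([390.0, 265.0], 0.73)]
notch3 [([355.0, 237.0], 0.89), ([377.0, 253.0], 0.81), ([390.0, 265.0], 0.73)]
pipe1 [([401.0, 209.0], 0.92), ([431.0, 201.0], 0.77), ([368.0, 256.0], 0.64), ([333.0, 108.0], 0.53), ([375.0, 252.0], 0.31)]
jar_small [([388.0, 263.0], 0.74), ([453.0, 171.0], 0.63), ([369.0, 258.0], 0.29)]
lid [([190.0, 343.0], 0.62)]
```

Run:
```python
import cv2
im=cv2.imread("pics/top0.png"); cv2.imwrite("pics/top0c.png",cv2.resize(im[70:320,160:490],None,fx=2.4,fy=2.4,interpolation=cv2.INTER_CUBIC))
```

```text
(no output)
```

View pics/top0c.png

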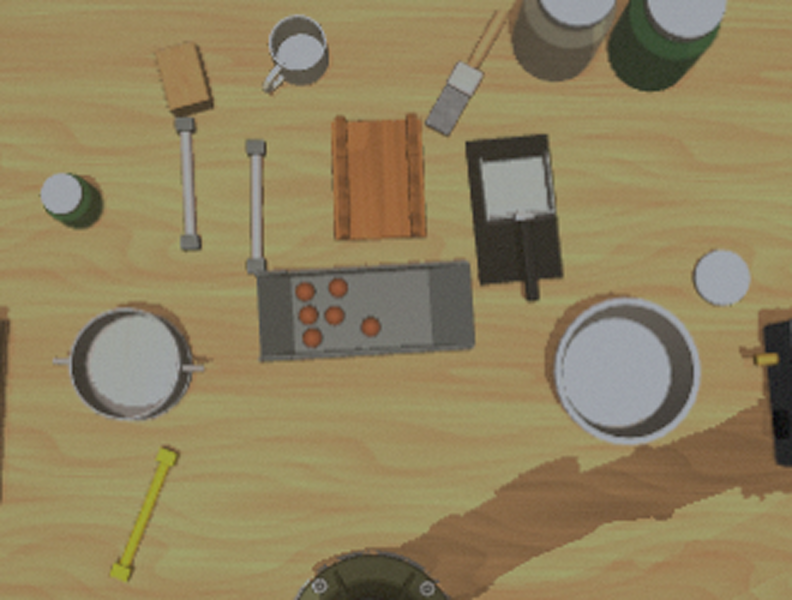

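View pics/scene0.png

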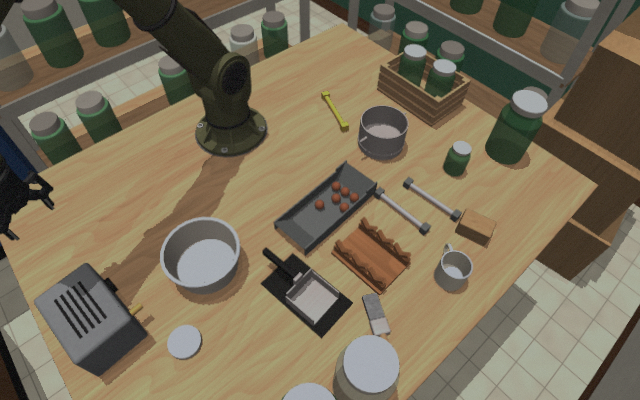

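Run:
```python
from h import *
from scipy.optimize import least_squares
D=np.load("top0.npz"); im,d=D["im"],D["d"]; m=camera_model("top"); P=cloud(m,d)
def w(u,v,z): return np.round(onz(m,160+u/2.4,70+v/2.4,z),3)[:2]
hsv=cv2.cvtColor(im,cv2.COLOR_BGR2HSV)
print("table z",np.median(P[300:310,250:300,2]))
def box(u0,u1,v0,v1): 
    B=np.zeros((400,640),bool); B[int(70+v0/2.4):int(70+v1/2.4)+1,int(160+u0/2.4):int(160+u1/2.4)+1]=1; return B&(d>0)
def rect(M,name):
    r=cv2.minAreaRect((P[M][:,:2]*1000).astype(np.float32)); print(name,M.sum(),np.round(r[0],1),np.round(r[1],1),round(r[2],1), "zmax",np.round(np.percentile(P[M][:,2],[5,50,98]),3))
def circ(M,name,h):
    Q=P[M&(P[...,2]>h-.006)][:,:2]; f=lambda p:np.hypot(*(Q-p[:2]).T)-p[2]
    r=least_squares(f,[*Q.mean(0),.08],loss="soft_l1",f_scale=.003); print(name,len(Q),np.round(r.x,4))
circ(box(540,710,285,450),"tub",.085); circ(box(60,200,295,425),"pot",.100)
T=box(245,485,250,370)
rect(T&(P[...,2]>.03)&(P[...,2]<.07),"tray rim")
for n,b in (("pipeA",(165,205,110,255)),("pipeB",(242,272,130,276)),("yellow",(100,185,440,590))):
    M=box(*b)&(P[...,2]>.012)&(P[...,2]<.035); rect(M,n)
rect(box(325,432,105,245)&(P[...,2]>.03)&(P[...,2]<.07),"cradle")
rect(box(460,570,125,305)&(hsv[...,2]<60)&(P[...,2]<.02),"mat")
rect(box(475,560,210,305)&(P[...,2]>.055),"handle")
rect(box(470,562,145,225)&(P[...,2]>.02),"pan")
print("tray profile mid (crop u,z,xyz)")
for u in list(range(250,490,10)): 
    p=P[int(70+340/2.4),int(160+u/2.4)]; print(u,np.round(p*1000).astype(int),end=" ")
for n,(u,v) in dict(a=(305,291),b=(338,288),c=(309,315),d=(334,315),e=(371,327),f=(312,338)).items(): print(n,w(u,v,.018))
```

```text
table z -0.0005001261650992094
tub 552 [ 0.3793 -0.3337  0.0929]
pot 193 [0.3709 0.3375 0.0719]
tray rim 834 [463.5  25.3] [136.7 306.2] 4.9 zmax [0.031 0.039 0.056]
pipeA 318 [637.6 281.5] [205.8  41.3] 1.3 zmax [0.014 0.021 0.031]
pipeB 288 [596.1 179.3] [198.4  34.5] 5.7 zmax [0.014 0.021 0.032]
yellow 310 [174.3 345.3] [ 79.3 191.9] 70.7 zmax [0.013 0.021 0.03 ]
cradle 430 [644.8   8.4] [168.5 114. ] 3.8 zmax [0.035 0.05  0.062]
mat 1019 [ 609.9 -185.5] [205.9 115.5] 6.9 zmax [-0.002  0.004  0.011]
handle 220 [ 531.7 -202.6] [122.   79.5] 8.0 zmax [0.058 0.071 0.079]
pan 174 [ 627.3 -188.5] [103.9  97.2] 7.9 zmax [0.024 0.042 0.077]
tray profile mid (crop u,z,xyz)
250 [413 183  -1] 260 [410 163  53] 270 [411 151  49] 280 [412 139  33] 290 [414 128   9] 300 [414 111   9] 310 [414  96  31] 320 [414  83  25] 330 [416  71   0] 340 [416  57   0] 350 [417  44   2] 360 [418  27  -5] 370 [417  13   7] 380 [418   0   2] 390 [418 -14   6] 400 [419 -28   1] 410 [419 -41   9] 420 [419 -58   6] 430 [420 -72   4] 440 [420 -85   5] 450 [419 -98  22] 460 [ 419 -111   31] 470 [ 419 -124   36] 480 [ 421 -143    8] a [0.481 0.105]
b [0.486 0.059]
c [0.447 0.099]
d [0.448 0.064]
e [0.433 0.011]
f [0.415 0.093]
```

```bash
cat >> h.py <<'E'
def toolR(yaw,pitch=0):  # deg; tool x along yaw, pitch>0 lifts tool x up
    c,s=np.cos(np.radians(yaw)),np.sin(np.radians(yaw))
    return Rn.from_matrix(np.array([[c,s,0],[s,-c,0],[0,0,-1]]))*Rn.from_rotvec([0,np.radians(pitch),0])
def need(pos,yaw=None,pitch=0,s=None):
    s=s or observe(); R=q2R(s["tool_rot"]); p=np.array(s["position"])
    sh=R.inv().apply(np.array(pos)-p)/.05
    tr=np.zeros(3) if yaw is None else (R.inv()*toolR(yaw,pitch)).as_rotvec()/np.pi
    print("shift",np.round(sh,2),"turn",np.round(tr,3))
def pose():
    s=observe(); R=q2R(s["tool_rot"]).as_matrix()
    print("t",round(s["time"],2),"pos",np.round(s["position"],4),"yaw",np.round(np.degrees(np.arctan2(R[1,0],R[0,0])),2),"pitch",np.round(np.degrees(np.arcsin(-R[2,0]*-1)),2),"zax",np.round(R[:,2],3),"F",np.round(s["ft_force"],1),"grip",round(float(s["grip_width"]),3),round(float(s["grasp_force"]),1),"q",np.round(s["qpos"],2))
E
python3 -c "
from h import *
pose(); need([.47,-.20,.25],6)"
```

```text
t 1.4 pos [ 0.1828 -0.5977  0.2313] yaw 17.0 pitch 0.0 zax [ 0. -0. -1.] F [ 0.6 -0.2 -0.5] grip 0.999 0.0 q [ 1.38  0.51 -0.24  1.5   0.13  1.15 -0.15]
shift [ 7.82 -5.93 -0.37] turn [ 0.    -0.     0.061]
```

```bash
python3 -m crank '[[0.5,-0.4,0,0,0,0,1],[0.8,-0.6,0,0,0,0,1],[0.8,-0.6,0,0,0,0,1],[0.8,-0.6,0,0,0,0,1],[0.8,-0.6,0,0,0,0,1],[0.8,-0.6,0,0,0,0,1],[0.8,-0.6,0,0,0,0,1],[0.8,-0.6,0,0,0,0,1]]'
python3 -m crank '[[0.8,-0.6,0,0,0,0,1],[0.8,-0.6,0,0,0,0,1],[0.5,-0.4,-0.3,0,0,0.03,1],[0,0,0,0,0,0.03,1],[0,0,0,0,0,0,1]]'
python3 - <<'E'
from h import *
pose(); m=camera_model("wrist"); im,d=get_image("wrist"); np.savez("w1.npz",im=im,d=d,R=m["R"],t=m["t"],**{k:m[k] for k in("vertical_fov","cx","cy","k1")}); cv2.imwrite("pics/w1.png",im)
print(np.round(-np.array(m["R"]).T@m["t"],3),np.round(m["R"],2),m["vertical_fov"])
E
```

```text
time: 2.4
position: [0.408, -0.2873, 0.2316]
tool_rot: [0.0, 0.989, 0.148, 0.0]
ft_force: [1.6, -0.3, -0.1]
grip_width: 1.002
grasp_force: 0.0
time: 3.02
position: [0.4843, -0.181, 0.2464]
tool_rot: [0.0, 0.998, 0.055, 0.0]
ft_force: [-1.4, 0.0, 0.0]
grip_width: 1.006
grasp_force: 0.0
t 3.02 pos [ 0.4843 -0.181   0.2464] yaw 6.29 pitch 0.01 zax [ 0. -0. -1.] F [-1.4  0.   0. ] grip 1.006 0.0 q [ 0.55  0.33 -0.34  1.76  0.12  1.07 -1.29]
[ 0.567 -0.172  0.39 ] [[ 0.11 -0.99  0.  ]
 [-0.94 -0.1   0.33]
 [-0.32 -0.04 -0.95]] 65.58370225052134
```

View pics/w1.png

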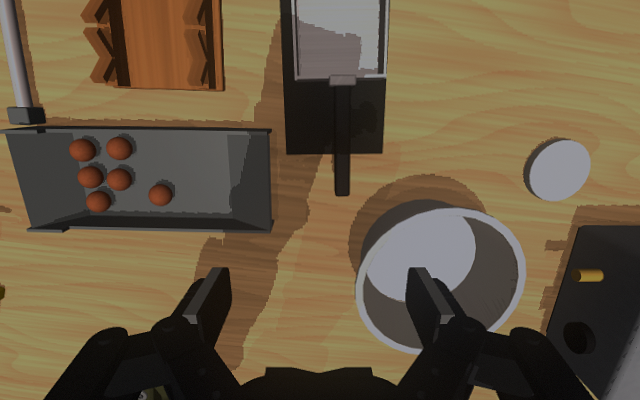

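```bash
python3 - <<'E'
from h import *
m=dict(np.load("w1.npz"));im=m["im"]
for k in("vertical_fov","cx","cy","k1"): m[k]=float(m[k])
w=lambda u,v,z:np.round(onz(m,u,v,z)*1000,1)[:2]
a,b=w(342,194,.072),w(342.5,90,.072); print("handle",a,b,np.degrees(np.arctan2(*(b-a)[::-1])))
print("backwall",w(297,79,.056),w(383,79,.056))
print("mat",w(285,153,.004),w(383,154,.004))
c=[w(272,231,.042),w(271,130,.042),w(5,132,.054),w(28,231,.054)]; print("tray",c)
print("cradle",w(223,90,.01),w(120,87,.01))
g=cv2.cvtColor(im,cv2.COLOR_BGR2HSV); M=((g[...,0]<12)&(g[...,1]>130)&(g[...,2]>50)).astype(np.uint8)[125:235,:280]
n,l,st,ce=cv2.connectedComponentsWithStats(M)
for i in range(1,n):
    if st[i,4]>60: print("pellet",st[i,4],np.round(ce[i]+[0,125]),w(ce[i][0],ce[i][1]+125,.018))
E
python3 - <<'E'
import cv2
im=cv2.imread("pics/w1.png"); 
a=cv2.resize(im[110:245,0:285],None,fx=2.8,fy=2.8,interpolation=cv2.INTER_CUBIC); 
cv2.imwrite("pics/w1c.png",a)
E
```

```text
handle [ 475.  -207.5] [ 578.9 -194. ] 7.403116089916794
backwall [ 584.8 -148.4] [ 594.5 -234.2]
mat [ 500.2 -137.7] [ 512.4 -259.1]
tray [array([ 410.2, -132.4]), array([ 530.3, -123.8]), array([500.5, 168.8]), array([381.5, 164.8])]
cradle [566.4 -61.1] [558.   59.8]
pellet 417 [118. 148.] [487.1  63.6]
pellet 414 [ 81. 150.] [480.3 110.8]
pellet 386 [ 89. 177.] [446.7 104.8]
pellet 379 [118. 179.] [447.6  67.3]
pellet 365 [159. 195.] [432.8  15.4]
pellet 361 [ 97. 202.] [414.8  98.1]
```

View pics/w1c.png

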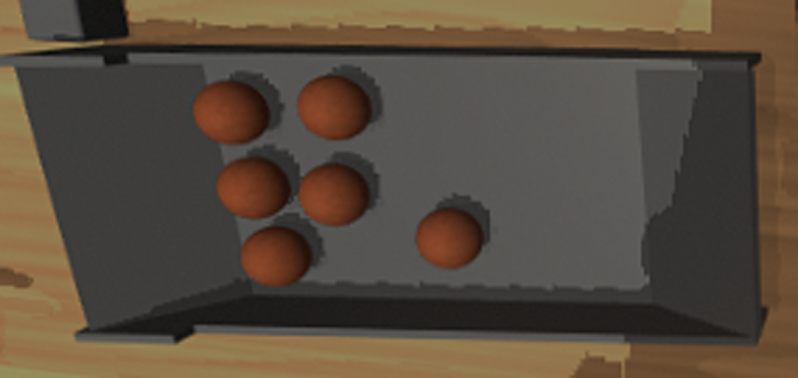

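The six brown pellets sit at the tray's steep (+y) end (crop pixels: 230,112; 333,107; 253,187; 333,194; 276,256; 449,238). The two silver pipes at top-view crop (190,185) and (257,205) are meant. The pipe-shaped thing at (145,515) is yellow, so it is not. The scoop handle runs (342,85)–(342,195) in the wrist view.

```bash
python3 -m crank '[[0.65,0.23,0.3,0,0,-0.005,1],[0.65,0.24,0.5,0,0,0,1],[0,0,0.8,0,0,0,1],[0,0,0.8,0,0,0,1],[0,0,0.7,0,0,0,1],[0,0,0.5,0,0,0,1],[0,0,0.4,0,0,0,1],[0,0,0,0,0,0,1]]'
python3 -m crank '[[0,0,0,0,0,0,0],[0,0,0,0,0,0,0],[0,0,0,0,0,0,0],[0,0,0,0,0,0,0],[0,0,0,0,0,0,0],[0,0,0,0,0,0,0]]'
python3 -c "
from h import *
pose()"
```

```text
time: 4.08
position: [0.55, -0.1975, 0.0448]
tool_rot: [-0.001, 0.998, 0.062, -0.002]
ft_force: [0.0, -0.0, 0.2]
grip_width: 0.997
grasp_force: 0.0
time: 4.82
position: [0.5517, -0.1972, 0.0468]
tool_rot: [0.0, 0.998, 0.062, 0.0]
ft_force: [-1.5, 0.9, 5.9]
grip_width: 0.174
grasp_force: 61.1
t 4.83 pos [ 0.5517 -0.1972  0.0468] yaw 7.11 pitch 0.04 zax [ 0.001 -0.    -1.   ] F [-1.5  0.9  5.9] grip 0.174 61.1 q [ 0.47  0.66 -0.27  1.82  0.26  0.7  -1.39]
```

```bash
python3 -m crank '[[0,0,-0.5,0,0,0,0],[0,0,-0.9,0,0,0,0],[0,0,-0.9,0,0,0,0],[0,0,-0.9,0,0,-0.05,0],[0,0,0,0,0,-0.05,0],[0,0,0,0,0,-0.05,0],[0,0,0,0,0,-0.05,0],[0,0,0,0,0,-0.05,0]]'
python3 -m crank '[[0,0,0,0,0,-0.05,0],[0,0,0,0,0,-0.05,0],[0,0,0,0,0,-0.05,0],[0,0,0,0,0,-0.05,0],[0,0,0,0,0,-0.04,0],[0,0,0,0,0,0,0]]'
python3 - <<'E'
from h import *
pose()
lsd=cv2.createLineSegmentDetector()
im=np.load("top0.npz")["im"]; m=camera_model("top"); m2=dict(np.load("w1.npz"))
for k in("vertical_fov","cx","cy","k1"): m2[k]=float(m2[k])
for nm,mm,I,(u0,u1,v0,v1),mn in (("top",m,im,(262,362,175,224),18),("wrist",m2,m2["im"],(0,285,115,240),60)):
    L=lsd.detect(cv2.cvtColor(I,cv2.COLOR_BGR2GRAY))[0][:,0]
    for a in L:
        if all(u0<a[i]<u1 and v0<a[i+1]<v1 for i in (0,2)) and np.hypot(a[2]-a[0],a[3]-a[1])>mn:
            p,q=[onz(mm,a[i],a[i+1],.045)[:2]*1000 for i in (0,2)]; g=np.degrees(np.arctan2(*(q-p)[::-1]))%180
            print(nm,np.round(a),np.round(p),np.round(q),round(g,1))
E
```

```text
time: 5.82
position: [0.551, -0.1971, 0.2058]
tool_rot: [-0.0, 0.897, 0.442, -0.0]
ft_force: [0.1, 0.8, -0.9]
grip_width: 0.173
grasp_force: 60.2
time: 6.58
position: [0.5511, -0.1973, 0.2057]
tool_rot: [-0.001, 0.674, 0.739, -0.0]
ft_force: [0.1, 0.3, -1.6]
grip_width: 0.174
grasp_force: 60.2
t 6.58 pos [ 0.5511 -0.1973  0.2057] yaw 95.25 pitch 0.04 zax [-0.001  0.001 -1.   ] F [ 0.1  0.3 -1.6] grip 0.174 60.2 q [ 0.76  0.54 -0.74  1.64  0.4   1.12  0.  ]
top [268. 219. 266. 183.] [383. 163.] [503. 173.] 4.7
top [269. 183. 353. 178.] [505. 164.] [ 529. -115.] 94.9
top [355. 179. 358. 212.] [ 524. -121.] [ 416. -131.] 5.3
top [354. 215. 269. 220.] [ 404. -121.] [381. 159.] 94.8
top [337. 182. 303. 184.] [513. -61.] [503.  51.] 94.9
top [280. 187. 282. 217.] [492. 126.] [392. 116.] 5.9
top [339. 211. 338. 184.] [418. -72.] [506. -64.] 5.0
top [314. 214. 338. 212.] [405.  11.] [413. -67.] 95.2
wrist [  1. 128.  63. 124.] [503. 183.] [514. 107.] 98.3
wrist [ 30. 225.   4. 133.] [385. 169.] [497. 179.] 5.1
wrist [ 64. 125. 271. 127.] [513. 105.] [ 533. -124.] 95.0
wrist [264. 131.  47. 128.] [ 529. -117.] [508. 127.] 95.1
wrist [269. 232.  71. 227.] [ 410. -130.] [389. 116.] 94.9
wrist [269. 134. 271. 217.] [ 526. -122.] [ 430. -131.] 5.1
wrist [ 92. 215. 233. 218.] [408.  87.] [423. -85.] 95.0
```

```bash
cat >> h.py <<'E'
TO=np.array([.4555,.040]);TA=np.radians(95)
def tray(x,y=0): return TO+x*np.array([np.cos(TA),np.sin(TA)])+y*np.array([-np.sin(TA),np.cos(TA)])
LX,LZ=.130,.0428 # lip in tool frame
def lipT(lx,ly,lz,pitch,yaw=95): # TCP for lip at tray (lx,ly), height lz
    R=toolR(yaw,pitch); p=np.array([*tray(lx,ly),lz]); return p-R.apply([LX,0,LZ])
def lipnow():
    s=observe(); p=np.array(s["position"])+q2R(s["tool_rot"]).apply([LX,0,LZ]); r=p[:2]-TO; a=np.array([np.cos(TA),np.sin(TA)])
    print("lip tray x,y,z mm",np.round([r@a*1000,(r@[-a[1],a[0]])*1000,p[2]*1000],1),"t",round(s["time"],2),"F",np.round(s["ft_force"],1))
E
python3 -c "
from h import *
p=lipT(-.047,0,.1,-15);print(p); need(p,95,-15)"
```

```text
[ 0.46957503 -0.12087837  0.1749881 ]
shift [ 1.67 -1.48  0.62] turn [-0.    -0.084  0.001]
```

```bash
python3 -m crank '[[0.5,-0.4,0.2,0,0,0,0],[0.6,-0.6,0.2,0,0,0,0],[0.57,-0.48,0.22,0,0,0,0],[0,0,0,0,-0.04,0,0],[0,0,0,0,-0.044,0,0],[0.18,0,0.68,0,0,0,0],[0.18,0,0.67,0,0,0,0],[0,0,0,0,0,0,0]]'
python3 - <<'E'
from h import *
pose(); lipnow(); need(lipT(-.047,0,.007,-15),95,-15)
im,d=get_image("scene"); cv2.imwrite("pics/s2.png",cv2.resize(im[130:290,220:460],None,fx=3.3,fy=3.3,interpolation=cv2.INTER_CUBIC))
E
```

```text
time: 7.58
position: [0.4686, -0.1208, 0.1038]
tool_rot: [0.096, 0.668, 0.732, -0.09]
ft_force: [-0.6, 0.3, -1.1]
grip_width: 0.176
grasp_force: 60.2
t 7.58 pos [ 0.4686 -0.1208  0.1038] yaw 95.28 pitch -15.07 zax [ 0.02  -0.259 -0.966] F [-0.6  0.3 -1.1] grip 0.176 60.2 q [ 0.41  0.49 -0.57  2.1   0.77  0.8  -0.62]
lip tray x,y,z mm [-46.9   1.7  28.7] t 7.58 F [-0.6  0.3 -1.1]
shift [0.11 0.02 0.42] turn [-0.001  0.     0.002]
```

View pics/s2.png

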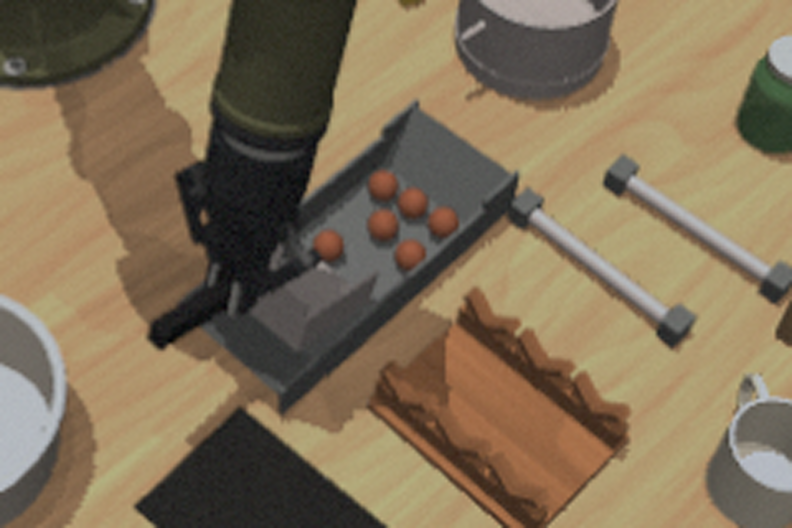

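```bash
python3 -m crank '[[0.05,0.02,0.2,0,0,0,0],[0.05,0,0.2,0,0,0,0],[0,0,0,0,0,0,0]]'
python3 -c "
from h import *
lipnow()"
python3 -m crank '[[0.099,0,0.071,0,0.012,0,0],[0.096,0,0.075,0,0.012,0,0],[0.092,0,0.08,0,0.012,0,0],[0.088,0,0.084,0,0.012,0,0],[0.084,0,0.088,0,0.012,0,0],[0.08,0,0.091,0,0.012,0,0],[0,0,0,0,0,0,0],[0,0,0,0,0,0,0]]'
python3 -c "
from h import *
lipnow();pose();need(lipT(.02,0,.005,-2),95,-2)"
```

```text
time: 8.0
position: [0.4708, -0.1216, 0.0844]
tool_rot: [0.097, 0.668, 0.733, -0.089]
ft_force: [-0.5, 0.4, -1.1]
grip_width: 0.178
grasp_force: 60.1
lip tray x,y,z mm [-47.9  -0.5   9.2] t 8.0 F [-0.5  0.4 -1.1]
time: 9.0
position: [0.4691, -0.0989, 0.0561]
tool_rot: [0.014, 0.674, 0.739, -0.013]
ft_force: [0.1, 0.4, -2.3]
grip_width: 0.174
grasp_force: 60.2
lip tray x,y,z mm [-11.3  -0.7   8.4] t 9.0 F [ 0.1  0.4 -2.3]
t 9.0 pos [ 0.4691 -0.0989  0.0561] yaw 95.3 pitch -2.16 zax [ 0.004 -0.037 -0.999] F [ 0.1  0.4 -2.3] grip 0.174 60.2 q [ 0.58  0.59 -0.67  2.1   0.66  0.67 -0.46]
shift [ 0.63 -0.03  0.05] turn [0.    0.001 0.002]
```

```bash
python3 -m crank '[[0.05,0,0.05,0,0,0,0],[0.1,0,0.02,0,0,0,0],[0.13,0,0,0,0,0,0],[0.13,0,0,0,0,0,0],[0.13,0,0,0,0,0,0],[0.13,0,0,0,0,0,0],[0.13,0,0,0,0,0,0],[0.13,0,0,0,0,0,0]]'
python3 -c "
from h import *
lipnow()"
python3 -m crank '[[0.13,0,0,0,0,0,0],[0.13,0,0,0,0,0,0],[0.13,0,0,0,0,0,0],[0.13,0,0,0,0,0,0],[0.13,0,0,0,0,0,0],[0,0,0,0,0,0,0]]'
python3 - <<'E'
from h import *
lipnow()
m=camera_model("wrist"); im,d=get_image("wrist"); im2,_=get_image("scene"); 
a=cv2.resize(im,(512,320)); b=cv2.resize(im2[120:280,260:460],(500,400),interpolation=cv2.INTER_CUBIC); cv2.imwrite("pics/c3.png",np.vstack([np.pad(a[:,:512],((0,0),(0,0),(0,0))),np.pad(b[:270],((0,0),(0,12),(0,0)))]))
E
```

```text
time: 10.0
position: [0.4649, -0.0524, 0.0509]
tool_rot: [0.014, 0.674, 0.739, -0.013]
ft_force: [0.4, -1.2, 1.8]
grip_width: 0.175
grasp_force: 60.6
lip tray x,y,z mm [35.4 -0.6  3.3] t 10.0 F [ 0.4 -1.2  1.8]
time: 10.75
position: [0.4617, -0.0197, 0.0496]
tool_rot: [0.014, 0.673, 0.739, -0.013]
ft_force: [0.1, -0.2, 0.9]
grip_width: 0.174
grasp_force: 60.7
lip tray x,y,z mm [68.3 -0.2  2. ] t 10.75 F [ 0.1 -0.2  0.9]
```

View pics/c3.png

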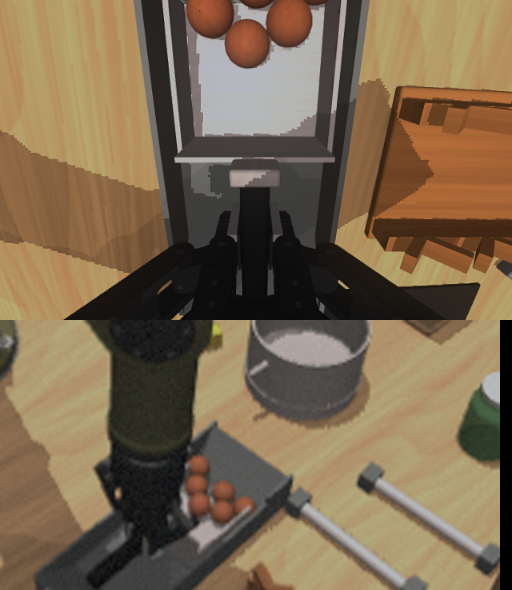

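```bash
python3 -m crank '[[0.07,0,0,0,0,0,0],[0.07,0,0,0,0,0,0],[0.07,0,0,0,0,0,0],[0.06,0,0,0,0,0,0],[0.05,0,0,0,0,0,0],[0,0,0,0,0,0,0]]'
python3 - <<'E'
from h import *
lipnow(); im2,_=get_image("scene"); im,_=get_image("wrist");im3,_=get_image("top")
b=cv2.resize(im2[120:280,260:460],(500,400),interpolation=cv2.INTER_CUBIC);c=cv2.resize(im3[165:230,260:330],(280,260),interpolation=cv2.INTER_CUBIC); cv2.imwrite("pics/c4.png",np.hstack([b[:260],c]))
E
```

```text
time: 11.6
position: [0.4603, -0.0041, 0.049]
tool_rot: [0.014, 0.673, 0.739, -0.013]
ft_force: [-0.7, -0.7, 3.7]
grip_width: 0.171
grasp_force: 60.9
lip tray x,y,z mm [83.9 -0.2  1.4] t 11.6 F [-0.7 -0.7  3.7]
```

View pics/c4.png

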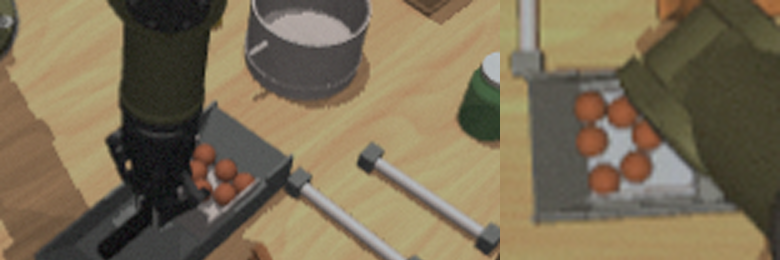

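```bash
python3 -m crank '[[0.04,0,0,0,0,0,0],[0.034,0,0.03,0,0.013,0,0],[0.034,0,0.037,0,0.013,0,0],[0.034,0,0.037,0,0.013,0,0],[0.034,0,0.037,0,0.013,0,0],[0.034,0,0.037,0,0.013,0,0],[0.034,0,0.037,0,0.013,0,0]]'
python3 -c "
from h import *
lipnow();pose()"
python3 -m crank '[[0,0,-0.05,0,0.01,0,0],[0,0,-0.1,0,0.01,0,0],[0,0,-0.2,0,0.01,0,0],[0,0,-0.2,0,0.01,0,0],[0,0,-0.2,0,0.01,0,0],[0,0,-0.2,0,0,0,0],[0,0,-0.1,0,0,0,0],[0,0,0,0,0,0,0]]'
python3 - <<'E'
from h import *
lipnow(); im2,_=get_image("scene"); im,_=get_image("wrist");im3,_=get_image("top")
a=cv2.resize(im,(512,320));b=cv2.resize(im2[120:280,260:460],(500,400),interpolation=cv2.INTER_CUBIC);c=cv2.resize(im3[165:230,260:330],(280,260),interpolation=cv2.INTER_CUBIC); A=np.zeros((580,792,3),np.uint8);A[:320,:512]=a;A[320:,:500]=b[:260];A[320:,500:780]=c;cv2.imwrite("pics/c5.png",A)
E
```

```text
time: 12.62
position: [0.4587, 0.0065, 0.0383]
tool_rot: [-0.077, 0.671, 0.735, 0.069]
ft_force: [-0.1, -3.6, -1.8]
grip_width: 0.173
grasp_force: 60.5
lip tray x,y,z mm [102.4   0.2  23.1] t 12.62 F [-0.1 -3.6 -1.8]
t 12.62 pos [0.4587 0.0065 0.0383] yaw 95.19 pitch 11.84 zax [-0.02   0.204 -0.979] F [-0.1 -3.6 -1.8] grip 0.173 60.5 q [ 0.63  0.68 -0.83  2.13  0.52  0.58 -0.43]
time: 13.62
position: [0.4606, -0.0075, 0.089]
tool_rot: [-0.134, 0.662, 0.727, 0.122]
ft_force: [-0.4, 0.9, -2.8]
grip_width: 0.175
grasp_force: 60.1
lip tray x,y,z mm [89.  -0.1 95.3] t 13.62 F [-0.4  0.9 -2.8]
```

View pics/c5.png

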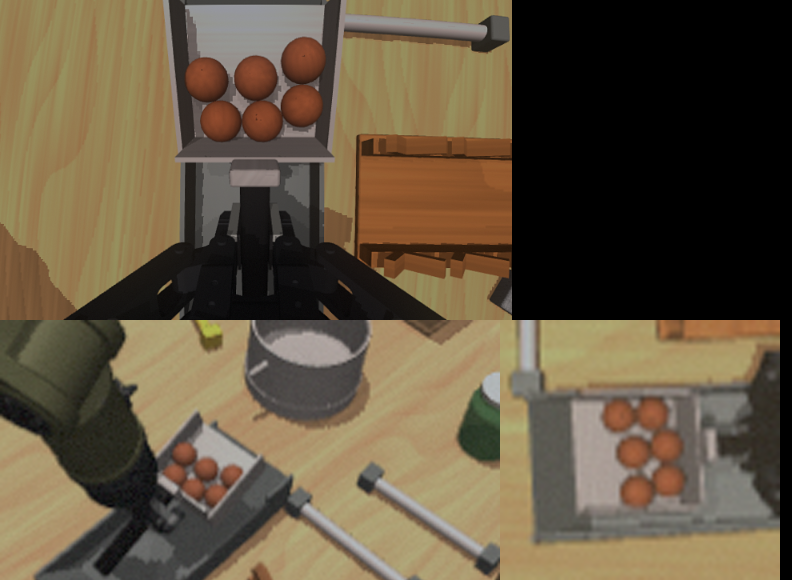

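```bash
python3 -c "
from h import *
need([.4606,-.0075,.165]);need([.391,-.506,.165])
s=observe()
R=q2R(s['tool_rot']);print(np.round(R.inv().apply(np.array([.391,-.506,.165])-[.4606,-.0075,.165])/.05,2))"
```

```text
shift [ 0.54  0.   -1.43] turn [0. 0. 0.]
shift [-8.62 -2.31 -4.91] turn [0. 0. 0.]
[-9.15 -2.32 -3.49]
```

```bash
python3 -m crank '[[0.06,0,-0.15,0,0,0,0],[0.11,0,-0.3,0,0,0,0],[0.13,0,-0.35,0,0,0,0],[0.12,0,-0.33,0,0,0,0],[0.07,0,-0.2,0,0,0,0],[0.04,0,-0.1,0,0,0,0],[-0.18,-0.05,-0.07,0,0,0,0],[-0.37,-0.09,-0.14,0,0,0,0]]'
python3 -m crank '[[-0.55,-0.14,-0.21,0,0,0,0],[-0.64,-0.16,-0.24,0,0,0,0],[-0.64,-0.16,-0.24,0,0,0,0],[-0.64,-0.16,-0.24,0,0,0,0],[-0.64,-0.16,-0.24,0,0,0,0],[-0.64,-0.16,-0.24,0,0,0,0],[-0.64,-0.16,-0.24,0,0,0,0],[-0.64,-0.16,-0.24,0,0,0,0]]'
python3 -m crank '[[-0.64,-0.16,-0.24,0,0,0,0],[-0.64,-0.16,-0.24,0,0,0,0],[-0.55,-0.14,-0.21,0,0,0,0],[-0.46,-0.12,-0.18,0,0,0,0],[-0.37,-0.1,-0.14,0,0,0,0],[-0.27,-0.07,-0.1,0,0,0,0],[-0.18,-0.04,-0.07,0,0,0,0],[0,0,0,0,0,0,0]]'
python3 - <<'E'
from h import *
pose(); need([.391,-.506,.125])
im2,_=get_image("scene"); im,_=get_image("wrist")
cv2.imwrite("pics/c6.png",np.hstack([cv2.resize(im,(400,250)),cv2.resize(im2,(400,250))]))
E
```

```text
time: 14.78
position: [0.4559, -0.0386, 0.1648]
tool_rot: [-0.134, 0.662, 0.727, 0.122]
ft_force: [0.0, -0.3, -3.0]
grip_width: 0.181
grasp_force: 60.0
time: 15.78
position: [0.4175, -0.3135, 0.1628]
tool_rot: [-0.134, 0.663, 0.726, 0.122]
ft_force: [0.8, -0.1, -3.1]
grip_width: 0.172
grasp_force: 60.0
time: 16.77
position: [0.3944, -0.4812, 0.163]
tool_rot: [-0.134, 0.663, 0.727, 0.122]
ft_force: [-0.3, 0.8, -3.9]
grip_width: 0.177
grasp_force: 60.1
t 16.77 pos [ 0.3944 -0.4812  0.163 ] yaw 95.27 pitch 20.91 zax [-0.033  0.355 -0.934] F [-0.3  0.8 -3.9] grip 0.177 60.1 q [ 1.41  0.93 -1.06  1.29  0.47  1.54  0.51]
shift [-0.73 -0.11  0.54] turn [0. 0. 0.]
```

View pics/c6.png

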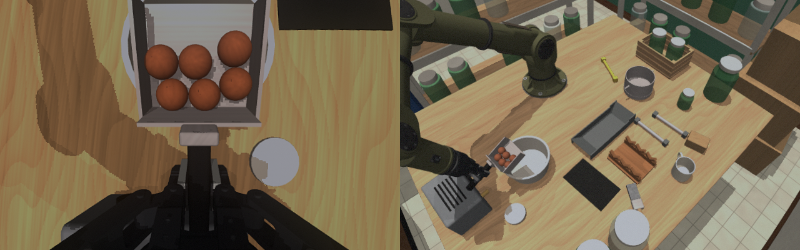

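```bash
python3 -m crank '[[-0.02,0,-0.15,0,-0.03,0,0],[-0.02,0,-0.15,0,-0.03,0,0],[-0.02,0,-0.16,0,-0.03,0,0],[-0.02,0,-0.16,0,-0.026,0,0]]'
python3 -c "
from h import *
pose();s=observe();print(np.array(s['position'])+q2R(s['tool_rot']).apply([LX,0,LZ]))"
python3 -m crank '[[0.1,0,-0.09,0,-0.02,0,0],[0.1,0,-0.096,0,-0.02,0,0],[0.09,0,-0.1,0,-0.02,0,0],[0.08,0,-0.107,0,-0.02,0,0],[0.075,0,-0.115,0,-0.02,0,0],[0.07,0,-0.118,0,-0.02,0,0],[0.06,0,-0.12,0,-0.02,0,0],[0.05,0,-0.125,0,-0.02,0,0]]'
python3 -m crank '[[0.045,0,-0.128,0,-0.02,0,0],[0.04,0,-0.13,0,-0.02,0,0],[0.036,0,-0.131,0,-0.02,0,0],[0,0,0,0,0,0,0],[0,0,0,0,0,0,0],[0,0,0,0,0,0,0],[0,0,0,0,0,0,0]]'
python3 - <<'E'
from h import *
pose();s=observe();print(np.array(s['position'])+q2R(s['tool_rot']).apply([LX,0,LZ]))
im2,_=get_image("scene"); im,_=get_image("wrist"); im3,_=get_image("top")
cv2.imwrite("pics/c7.png",np.vstack([np.hstack([cv2.resize(im,(400,250)),cv2.resize(im2[190:350,120:376],(400,250))]),cv2.resize(im3[150:260,330:506],(800,500),interpolation=cv2.INTER_CUBIC)[:340]]))
E
```

```text
time: 17.38
position: [0.3959, -0.49, 0.1934]
tool_rot: [0.001, 0.673, 0.74, -0.001]
ft_force: [1.3, -0.1, -3.2]
grip_width: 0.176
grasp_force: 60.0
t 17.38 pos [ 0.3959 -0.49    0.1934] yaw 95.42 pitch -0.14 zax [ 0.    -0.002 -1.   ] F [ 1.3 -0.1 -3.2] grip 0.176 60.0 q [ 1.42  0.72 -1.05  1.54  0.64  1.26  0.37]
[ 0.38362316 -0.36071838  0.15030531]
time: 18.38
position: [0.392, -0.4494, 0.2293]
tool_rot: [0.185, 0.652, 0.716, -0.168]
ft_force: [0.3, -0.2, -1.8]
grip_width: 0.176
grasp_force: 60.3
time: 19.25
position: [0.3901, -0.4362, 0.2419]
tool_rot: [0.25, 0.634, 0.695, -0.228]
ft_force: [-0.7, -1.1, -3.2]
grip_width: 0.175
grasp_force: 60.3
t 19.25 pos [ 0.3901 -0.4362  0.2419] yaw 95.22 pitch -39.56 zax [ 0.058 -0.634 -0.771] F [-0.7 -1.1 -3.2] grip 0.175 60.3 q [ 1.09  0.37 -0.86  2.1   1.26  0.97 -0.48]
[ 0.38343796 -0.36354063  0.12606847]
```

View pics/c7.png

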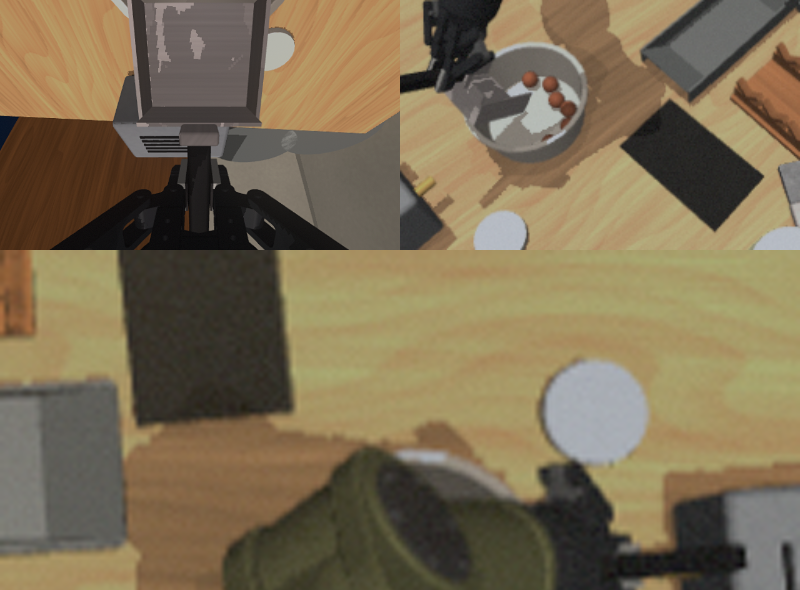

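Run:
```python
from h import *
s=observe();R=q2R(s['tool_rot']);p=np.array(s['position'])
f=lambda a,b:print(np.round(R.inv().apply(np.array(b)-np.array(a))/.05,2))
f(p,[.39,-.436,.30]);f([.39,-.436,.30],[.47,-.05,.3]);f([.47,-.05,.3],[.377,.258,.3]);f([.377,.258,.3],[.377,.258,.186])
```

```text
[-0.74 -0.   -0.9 ]
[ 5.81  2.3  -4.8 ]
[ 4.86 -1.29 -4.02]
[ 1.45 -0.    1.76]
```

```bash
python3 -m crank '[[-0.37,0,-0.45,0,0,0,0],[-0.37,0,-0.45,0,0,0,0],[0.4,0.15,-0.33,0,0,0,0],[0.58,0.23,-0.48,0,0,0,0],[0.58,0.23,-0.48,0,0,0,0],[0.58,0.23,-0.48,0,0,0,0],[0.58,0.23,-0.48,0,0,0,0],[0.58,0.23,-0.48,0,0,0,0]]'
python3 -m crank '[[0.58,0.23,-0.48,0,0,0,0],[0.58,0.23,-0.48,0,0,0,0],[0.58,0.23,-0.48,0,0,0,0],[0.58,0.23,-0.48,0,0,0,0],[0.2,0.06,-0.15,0,0,0,0],[0,0,0,0,0,0,0]]'
python3 -c "
from h import *
pose();need([.377,.258,.30],95,-40)"
```

```text
time: 20.4
position: [0.4354, -0.2151, 0.3004]
tool_rot: [0.25, 0.634, 0.695, -0.228]
ft_force: [1.0, -0.6, -1.4]
grip_width: 0.176
grasp_force: 60.3
time: 21.15
position: [0.4692, -0.0489, 0.2994]
tool_rot: [0.25, 0.633, 0.696, -0.228]
ft_force: [0.1, 1.0, -1.0]
grip_width: 0.18
grasp_force: 60.3
t 21.15 pos [ 0.4692 -0.0489  0.2994] yaw 95.41 pitch -39.57 zax [ 0.059 -0.634 -0.771] F [ 0.1  1.  -1. ] grip 0.18 60.3 q [ 0.28  0.44 -1.03  1.88  0.87  1.61 -0.93]
shift [ 4.84 -1.26 -4.01] turn [ 0.001 -0.002  0.002]
```

```bash
python3 - <<'E'
from h import *
im,_=get_image("top"); g=cv2.cvtColor(im,cv2.COLOR_BGR2HSV); M=((g[...,0]<10)&(g[...,1]>140)&(g[...,2]>60)).astype(np.uint8); M[:,:375]=0;M[:180]=0
n,l,st,ce=cv2.connectedComponentsWithStats(M); print([(st[i,4],np.round(ce[i]).tolist()) for i in range(1,n) if st[i,4]>15])
cv2.imwrite("pics/t8.png",cv2.resize(im[180:270,370:470],None,fx=4,fy=4,interpolation=cv2.INTER_CUBIC))
E
python3 -m crank '[[0.4,-0.1,-0.33,0,0,0,0],[0.61,-0.16,-0.5,0,0,0,0],[0.61,-0.16,-0.5,0,0,0,0],[0.61,-0.16,-0.5,0,0,0,0],[0.61,-0.16,-0.5,0,0,0,0],[0.61,-0.16,-0.5,0,0,0,0],[0.61,-0.16,-0.5,0,0,0,0],[0.61,-0.16,-0.5,0,0,0,0]]'
python3 -m crank '[[0.2,-0.05,-0.16,0,0,0,0],[0,0,0,0,0,0,0]]'
python3 - <<'E'
from h import *
pose();need([.377,.258,.186],95,-40); s=observe();print(np.array(s['position'])+q2R(s['tool_rot']).apply([LX,0,LZ]))
im,_=get_image("wrist"); im2,_=get_image("scene"); cv2.imwrite("pics/c8.png",np.hstack([cv2.resize(im,(400,250)),cv2.resize(im2[60:220,260:516],(400,250)),cv2.resize(cv2.imread("pics/t8.png"),(278,250))])[:, :800] if 0 else np.hstack([cv2.resize(im,(280,175)),cv2.resize(im2[60:220,260:516],(280,175)),cv2.resize(cv2.imread("pics/t8.png"),(200,175))]))
E
```

```text
[]
time: 22.2
position: [0.3809, 0.2451, 0.2984]
tool_rot: [0.251, 0.635, 0.694, -0.229]
ft_force: [0.7, 0.0, -2.2]
grip_width: 0.173
grasp_force: 60.3
time: 22.45
position: [0.3771, 0.2575, 0.2981]
tool_rot: [0.251, 0.634, 0.695, -0.228]
ft_force: [-0.2, -0.2, -1.4]
grip_width: 0.173
grasp_force: 60.4
t 22.45 pos [0.3771 0.2575 0.2981] yaw 95.26 pitch -39.63 zax [ 0.059 -0.635 -0.77 ] F [-0.2 -0.2 -1.4] grip 0.173 60.4 q [-0.42  0.62 -0.97  1.58  0.66  1.91 -1.4 ]
shift [ 1.44 -0.    1.72] turn [ 0.001 -0.002  0.001]
[0.37042882 0.3300404  0.18224693]
```

View pics/c8.png

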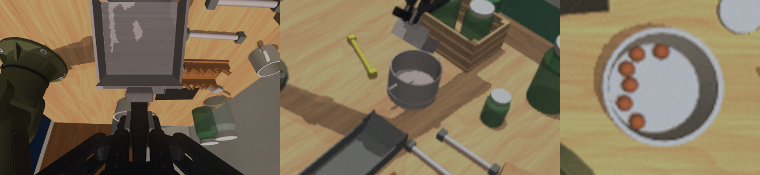

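```bash
python3 -m crank '[[0.2,0,0.24,0,0,0,0],[0.35,0,0.42,0,0,0,0],[0,0,0,0,0,0,0]]'
python3 -c "
from h import *
pose();need([.377,.258,.186],95,-40)"
```

```text
time: 22.92
position: [0.3769, 0.2565, 0.2536]
tool_rot: [0.251, 0.634, 0.695, -0.23]
ft_force: [0.1, 0.4, -1.3]
grip_width: 0.176
grasp_force: 60.2
t 22.93 pos [0.3769 0.2565 0.2536] yaw 95.35 pitch -39.78 zax [ 0.057 -0.637 -0.769] F [ 0.1  0.4 -1.3] grip 0.176 60.2 q [-0.43  0.67 -0.96  1.65  0.67  1.83 -1.45]
shift [0.89 0.01 1.02] turn [ 0.    -0.001  0.001]
```

```bash
python3 -m crank '[[0.3,0,0.34,0,0,0,0],[0.3,0,0.34,0,0,0,0],[0.29,0,0.34,0,0,0,0],[0,0,0,0,0,0,0],[0,0,0,0,0,0,0],[0,0,0,0,0,0,0],[0,0,0,0,0,0,0],[0,0,0,0,0,0,0]]'
python3 - <<'E'
from h import *
pose();s=observe();print("lip",np.array(s['position'])+q2R(s['tool_rot']).apply([LX,0,LZ]))
m=camera_model("scene");im,d=get_image("scene"); m2=camera_model("top"); i2,_=get_image("top")
print([ (c,[(np.round(x["at"]).tolist(),round(x["confidence"],2)) for x in spot_point(c,l)][:2]) for c in("scene","top") for l in ("pot_rim","scoop_lip")])
cv2.imwrite("pics/c9.png",np.hstack([cv2.resize(im[80:190,320:496],(400,250),interpolation=cv2.INTER_CUBIC),cv2.resize(i2[170:280,160:336],(400,250),interpolation=cv2.INTER_CUBIC)]))
E
```

```text
time: 23.92
position: [0.3765, 0.2602, 0.1879]
tool_rot: [0.25, 0.634, 0.695, -0.228]
ft_force: [1.1, -1.0, -1.1]
grip_width: 0.181
grasp_force: 60.2
t 23.93 pos [0.3765 0.2602 0.1879] yaw 95.27 pitch -39.58 zax [ 0.059 -0.634 -0.771] F [ 1.1 -1.  -1.1] grip 0.181 60.2 q [-0.45  0.75 -0.93  1.72  0.71  1.73 -1.53]
lip [0.36983971 0.33280473 0.07204488]
[('scene', [([382.0, 121.0], 0.91), ([228.0, 260.0], 0.46)]), ('scene', [([384.0, 129.0], 0.96)]), ('top', []), ('top', [])]
```

View pics/c9.png

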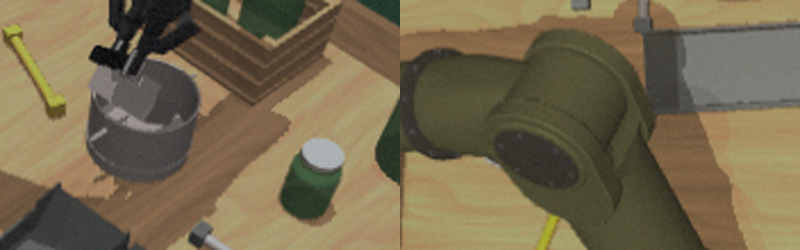

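Run:
```python
from h import *
s=observe();R=q2R(s['tool_rot']);p=np.array(s['position'])
f=lambda a,b:print(np.round(R.inv().apply(np.array(b)-np.array(a))/.05,2))
f(p,p+[0,0,.075]);f(p,[.50,-.05,p[2]])
```

```text
[-0.96  0.   -1.16]
[-4.93  1.89  4.08]
```

```bash
python3 -m crank '[[-0.3,0,-0.36,0,0,0,0],[-0.36,0,-0.44,0,0,0,0],[-0.3,0,-0.36,0,0,0,0],[-0.4,0.15,0.3,0,0,0,0],[-0.55,0.21,0.45,0,0,0,0],[-0.55,0.21,0.45,0,0,0,0],[-0.55,0.21,0.45,0,0,0,0],[-0.55,0.21,0.45,0,0,0,0]]'
python3 -m crank '[[-0.55,0.21,0.45,0,0,0,0],[-0.55,0.21,0.45,0,0,0,0],[-0.55,0.21,0.45,0,0,0,0],[-0.55,0.21,0.45,0,0.02,0,0],[0,0,0,0,0.05,0,0],[0,0,0,0,0.05,0,0],[0,0,0,0,0.05,0,0],[0,0,0,0,0.05,0,0]]'
python3 -m crank '[[0,0,0,0,0,0.05,0],[0,0,0,0,0,0.05,0],[0,0,0,0,0,0.05,0],[0,0,0,0,0,0.05,0],[0,0,0,0,0,0.05,0],[0,0,0,0,0,0.05,0],[0,0,0,0,0,0.05,0],[0,0,0,0,0,0.05,0]]'
python3 -m crank '[[0,0,0,0,0,0.05,0],[0,0,0,0,0,0.04,0],[0,0,0,0,0,0,0]]'
python3 -c "
from h import *
pose();need([.5356,-.1964,.10],7)"
```

```text
time: 25.22
position: [0.4414, 0.0974, 0.2664]
tool_rot: [0.251, 0.634, 0.695, -0.228]
ft_force: [1.0, -0.1, -1.6]
grip_width: 0.175
grasp_force: 60.4
time: 26.22
position: [0.4962, -0.0392, 0.2679]
tool_rot: [0.0, 0.673, 0.739, 0.002]
ft_force: [-0.0, -0.0, -2.2]
grip_width: 0.174
grasp_force: 60.2
time: 27.22
position: [0.4957, -0.0391, 0.267]
tool_rot: [0.001, 0.98, 0.2, 0.0]
ft_force: [0.0, -0.2, -2.0]
grip_width: 0.175
grasp_force: 60.3
time: 27.6
position: [0.4959, -0.039, 0.2669]
tool_rot: [0.001, 0.998, 0.063, 0.0]
ft_force: [-0.1, 0.4, -0.7]
grip_width: 0.172
grasp_force: 60.3
t 27.6 pos [ 0.4959 -0.039   0.2669] yaw 7.22 pitch 0.04 zax [ 0.001 -0.001 -1.   ] F [-0.1  0.4 -0.7] grip 0.172 60.3 q [ 0.61  0.35 -0.81  1.76  0.28  1.15 -1.73]
shift [0.39 3.22 3.34] turn [ 0.    -0.     0.001]
```

```bash
python3 -m crank '[[0.05,0.4,0.2,0,0,0,0],[0.08,0.7,0.6,0,0,0,0],[0.08,0.7,0.7,0,0,0,0],[0.08,0.7,0.7,0,0,0,0],[0.06,0.5,0.6,0,0,0,0],[0.04,0.22,0.54,0,0,0,0],[0,0,0.4,0,0,0,0],[0,0,0.3,0,0,0,0]]'
python3 -m crank '[[0,0,0.2,0,0,0,0],[0,0,0.1,0,0,0,0],[0,0,0.04,0,0,0,0],[0,0,0,0,0,0,0]]'
python3 -c "
from h import *
pose()"
```

```text
time: 28.6
position: [0.5347, -0.198, 0.062]
tool_rot: [-0.0, 0.998, 0.062, -0.001]
ft_force: [0.2, -0.0, -1.8]
grip_width: 0.172
grasp_force: 60.2
time: 29.1
position: [0.5357, -0.1967, 0.047]
tool_rot: [0.0, 0.998, 0.062, 0.0]
ft_force: [-0.0, 0.2, -1.4]
grip_width: 0.176
grasp_force: 60.2
t 29.1 pos [ 0.5357 -0.1967  0.047 ] yaw 7.12 pitch 0.03 zax [ 0.001 -0.    -1.   ] F [-0.   0.2 -1.4] grip 0.176 60.2 q [ 0.69  0.69 -0.62  1.86  0.56  0.77 -1.68]
```

```bash
python3 -m crank '[[0,0,0.04,0,0,0,0],[0,0,0,0,0,0,0]]'
python3 -m crank '[[0,0,0.03,0,0,0,0],[0,0,0,0,0,0,0]]'
python3 -c "
from h import *
pose()"
```

```text
time: 29.35
position: [0.5358, -0.1968, 0.0461]
tool_rot: [0.001, 0.998, 0.062, 0.001]
ft_force: [-3.1, 0.4, 9.5]
grip_width: 0.175
grasp_force: 62.0
time: 29.6
position: [0.5351, -0.1969, 0.0452]
tool_rot: [0.001, 0.998, 0.062, 0.0]
ft_force: [-8.0, -1.0, 19.6]
grip_width: 0.176
grasp_force: 63.7
t 29.6 pos [ 0.5351 -0.1969  0.0452] yaw 7.1 pitch 0.0 zax [ 0.    -0.002 -1.   ] F [-8.  -1.  19.6] grip 0.176 63.7 q [ 0.69  0.7  -0.61  1.86  0.57  0.76 -1.68]
```

```bash
python3 -m crank '[[0,0,-0.03,0,0,0,0],[0,0,0,0,0,0,0.5],[0,0,0,0,0,0,0.5],[0,0,0,0,0,0,0.5],[0,0,0,0,0,0,0.5],[0,0,-0.2,0,0,0,0.5],[0,0,-0.6,0,0,0,0.5],[0,0,-0.8,0,0,0,0.5]]'
python3 -m crank '[[0,0,-0.8,0,0,0,0.5],[0,0,-0.8,0,0,0,0.5],[-0.4,-0.5,-0.8,0,0,0,0.5],[-0.4,-0.8,0,0,0,0,0.6],[-0.2,-0.8,0,0,0,0,0.6],[0,-0.8,0,0,0,0,0.6],[0,-0.5,0,0,0,0,0.6],[0,0,0,0,0,0,0.6]]'
python3 - <<'E'
from h import *
pose(); s0=observe(); m=camera_model("wrist"); im,d=get_image("wrist"); np.savez("w2.npz",im=im,d=d,R=m["R"],t=m["t"],**{k:m[k] for k in("vertical_fov","cx","cy","k1")}); cv2.imwrite("pics/w2.png",im)
print(m["t"]); P=cloud(m,d)
for l in("pipe1",): print([(np.round(x["at"]).tolist(),round(x["confidence"],2)) for x in spot_point("wrist",l)])
E
```

```text
time: 30.6
position: [0.5349, -0.1965, 0.1253]
tool_rot: [-0.0, 0.998, 0.062, -0.001]
ft_force: [-0.8, -1.3, 0.1]
grip_width: 0.499
grasp_force: 0.0
time: 31.6
position: [0.4645, -0.0321, 0.2455]
tool_rot: [0.0, 0.998, 0.064, 0.001]
ft_force: [0.1, -0.6, -0.5]
grip_width: 0.601
grasp_force: 0.0
t 31.6 pos [ 0.4645 -0.0321  0.2455] yaw 7.34 pitch 0.07 zax [ 0.001 -0.    -1.   ] F [ 0.1 -0.6 -0.5] grip 0.601 0.0 q [ 0.64  0.32 -0.84  1.87  0.27  1.07 -1.74]
[-0.09134959  0.38463505  0.5432887 ]
[([161.0, 29.0], 0.93), ([65.0, 332.0], 0.75)]
```

View pics/w2.png

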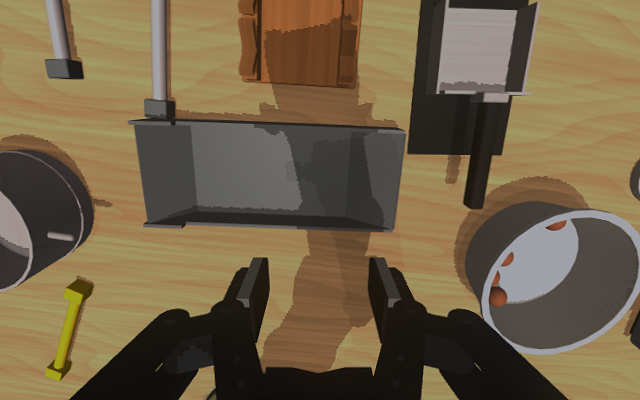

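```bash
python3 -m crank '[[0.4,-0.5,-0.2,0,0,0,0.6],[0.6,-0.7,-0.2,0,0,0,0.6],[0.6,-0.7,-0.2,0,0,0,0.6],[0.6,-0.7,-0.2,0,0,0.02,0.6],[0.56,-0.71,-0.2,0,0,0.02,0.6],[0,0,0,0,0,0,0.6],[0,0,0,0,0,0,0.6]]'
cat > pp.py <<'E'
from h import *
import sys
# tube line fit (silver tube, z~13mm) and cradle from wrist view
def meas(tag):
    pose(); m=camera_model("wrist"); im,d=get_image("wrist"); cv2.imwrite(f"pics/{tag}.png",im); np.savez(tag+".npz",im=im,d=d,R=m["R"],t=m["t"],**{k:m[k] for k in("vertical_fov","cx","cy","k1")})
    return m,im,cloud(m,d)
def lines(m,im,mn=40):
    L=cv2.createLineSegmentDetector().detect(cv2.cvtColor(im,cv2.COLOR_BGR2GRAY))[0][:,0]
    return [a for a in L if np.hypot(a[2]-a[0],a[3]-a[1])>mn]
E
python3 - <<'E'
from pp import *
m,im,P=meas("w3")
print([(np.round(x["at"]).tolist(),round(x["confidence"],2),np.round(onz(m,*x["at"],.013),3)) for x in spot_point("wrist","pipe1")])
for n in("cradle","notch1"): print(n,[(np.round(x["at"]).tolist(),round(x["confidence"],2),np.round(onz(m,*x["at"],.049 if n[0]=="n" else 0),3)) for x in spot_point("wrist",n)])
for a in lines(m,im,60):
    for z in (.02,):
        p,q=[onz(m,a[i],a[i+1],z)[:2]*1000 for i in (0,2)]; print(np.round(a),np.round(p),np.round(q),round(np.degrees(np.arctan2(*(q-p)[::-1]))%180,1))
E
```

```text
time: 32.58
position: [0.5837, 0.1439, 0.2938]
tool_rot: [0.001, 1.0, -0.001, -0.001]
ft_force: [0.3, 0.1, -0.4]
grip_width: 0.598
grasp_force: 0.0
t 32.58 pos [0.5837 0.1439 0.2938] yaw -0.14 pitch -0.07 zax [-0.001 -0.001 -1.   ] F [ 0.3  0.1 -0.4] grip 0.598 0.0 q [ 0.18  0.5  -0.77  1.45  0.35  1.33 -2.19]
[([216.0, 128.0], 0.88, array([0.632, 0.28 , 0.013])), ([304.0, 150.0], 0.72, array([0.601, 0.163, 0.013]))]
cradle [([203.0, 290.0], 0.21, array([0.37 , 0.335, 0.   ]))]
notch1 [([423.0, 165.0], 0.93, array([0.589, 0.01 , 0.049])), ([432.0, 64.0], 0.69, array([0.706, 0.012, 0.049])), ([427.0, 119.0], 0.6, array([0.645, 0.011, 0.049]))]
[590.  99. 527. 105.] [ 672. -214.] [ 662. -129.] 96.7
[504. 203. 513.  69.] [ 527. -124.] [ 705. -103.] 6.9
[592. 184. 579. 260.] [ 556. -249.] [ 432. -264.] 7.1
[540. 108. 534. 176.] [ 659. -148.] [ 568. -159.] 6.8
[380. 344. 365. 282.] [274.  39.] [397.  71.] 14.7
[612.  99. 602. 166.] [ 672. -245.] [ 582. -256.] 7.1
[513.  69. 601.  60.] [ 706. -103.] [ 720. -217.] 97.0
[473. 310. 568. 399.] [ 343. -109.] [ 129. -337.] 46.7
[582. 162. 590. 1
[... 655 characters left out ...]
 11. 503.  62.] [ 772. -119.] [713. -88.] 152.4
[229. 180. 208.  67.] [561. 267.] [706. 281.] 5.3
[ 79. 386.  42. 282.] [168. 591.] [395. 591.] 0.0
[ 73. 262. 104. 363.] [431. 526.] [228. 526.] 0.0
[  1. 256.  78. 257.] [442. 646.] [441. 516.] 89.8
[ 57. 274.  91. 375.] [411. 560.] [198. 560.] 0.0
[ 38. 286.  76. 389.] [387. 600.] [160. 600.] 0.0
[ 94. 372.  61. 271.] [205. 552.] [416. 552.] 0.0
[370.  53. 373. 158.] [722.  80.] [592.  70.] 4.2
[311.  94. 312. 189.] [673. 153.] [548. 153.] 0.1
[370. 178. 368. 104.] [564.  72.] [661.  79.] 4.1
[ 74. 260.   1. 259.] [436. 523.] [436. 648.] 89.9
[  1. 261.  72. 262.] [432. 649.] [431. 529.] 89.4
[200.  71. 222. 181.] [703. 291.] [561. 277.] 5.4
```

View pics/w3.png

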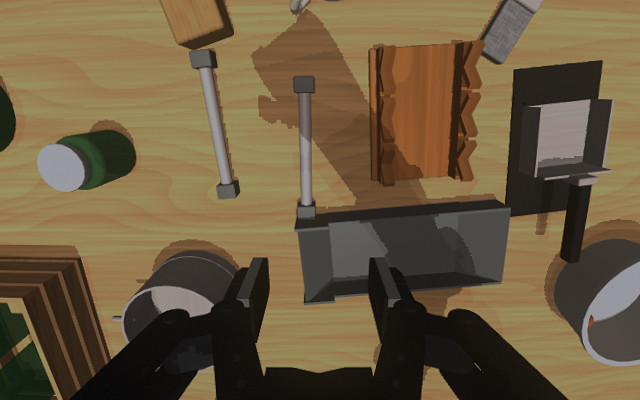

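The wrist view shows the two silver pipes at (216,128) and (305,150), with the cradle at (425,115). The yellow look-alike is out of frame by the pot. The scoop stands upright on its mat at (565,140).

```bash
python3 -c "
from h import *
need([.635,.280,.10],5.4)
m=camera_model('wrist')
im,_=get_image('top')
M=camera_model('top'); print([(np.round(x['at']).tolist(),round(x['confidence'],2),np.round(onz(M,*x['at'],.013),3)) for x in spot_point('top','pipe1')])"
```

```text
shift [ 1.02 -2.73  3.89] turn [ 0.     0.    -0.031]
[([222.0, 285.0], 0.54, array([0.161, 0.313, 0.013])), ([236.0, 144.0], 0.47, array([0.64 , 0.287, 0.013]))]
```

```bash
python3 -m crank '[[0.2,-0.5,0.3,0,0,-0.015,1],[0.3,-0.7,0.6,0,0,-0.016,1],[0.3,-0.8,0.8,0,0,0,1],[0.22,-0.75,0.8,0,0,0,1],[0,0,0.8,0,0,0,1],[0,0,0.6,0,0,0,1],[0,0,0,0,0,0,1]]'
python3 - <<'E'
from pp import *
m,im,P=meas("w4"); print([(np.round(x["at"]).tolist(),round(x["confidence"],2),np.round(onz(m,*x["at"],.013),3)) for x in spot_point("wrist","pipe1")])
for a in lines(m,im,60):
    p,q=[onz(m,a[i],a[i+1],.015)[:2]*1000 for i in (0,2)]; g=np.degrees(np.arctan2(*(q-p)[::-1]))%180
    if g<15 and .2<p[1]/1000<.36: print(np.round(a),np.round(p),np.round(q),round(g,1))
E
```

```text
time: 33.75
position: [0.6244, 0.2843, 0.0971]
tool_rot: [0.001, 0.999, 0.048, -0.002]
ft_force: [0.2, -0.3, 0.2]
grip_width: 1.0
grasp_force: 0.0
t 33.75 pos [0.6244 0.2843 0.0971] yaw 5.47 pitch -0.25 zax [-0.004 -0.003 -1.   ] F [ 0.2 -0.3  0.2] grip 1.0 0.0 q [-0.1   0.79 -0.69  1.48  0.54  1.07 -2.38]
[([325.0, 204.0], 0.75, array([0.631, 0.28 , 0.013])), ([464.0, 252.0], 0.66, array([0.601, 0.161, 0.013]))]
[318. 212. 316. 289.] [625. 284.] [555. 279.] 3.9
[331. 291. 330. 211.] [555. 267.] [627. 275.] 6.8
[313. 273. 313. 164.] [571. 283.] [662. 291.] 5.2
[335. 199. 334. 273.] [637. 272.] [572. 266.] 5.5
```

```bash
python3 -m crank '[[0.06,0.05,0.5,0,0,0,1],[0.06,0.05,0.6,0,0,0,1],[0,0,0.4,0,0,0,1],[0,0,0.25,0,0,0,1],[0,0,0.13,0,0,0,1],[0,0,0,0,0,0,1]]'
python3 -c "
from h import *
pose()"
python3 -m crank '[[0,0,0,0,0,0,0],[0,0,0,0,0,0,0],[0,0,0,0,0,0,0],[0,0,0,0,0,0,0],[0,0,0,0,0,0,0],[0,0,0,0,0,0,0]]'
```

```text
time: 34.6
position: [0.632, 0.2817, 0.0058]
tool_rot: [-0.0, 0.999, 0.048, 0.0]
ft_force: [0.4, -0.7, -0.3]
grip_width: 1.001
grasp_force: 0.0
t 34.6 pos [0.632  0.2817 0.0058] yaw 5.5 pitch 0.01 zax [ 0.  0. -1.] F [ 0.4 -0.7 -0.3] grip 1.001 0.0 q [-0.12  0.9  -0.64  1.54  0.62  0.92 -2.43]
time: 35.35
position: [0.6321, 0.2815, 0.006]
tool_rot: [-0.0, 0.999, 0.048, 0.0]
ft_force: [-0.9, -1.4, 4.6]
grip_width: 0.158
grasp_force: 58.8
```

```bash
python3 -m crank '[[0,0,0,0,0,0,0.5],[0,0,0,0,0,0,0.5],[0,0,0.05,0,0,0,0.5],[0,0,0.04,0,0,0,0.5],[0,0,0,0,0,0,0.5]]'
python3 -m crank '[[0,0,0,0,0,0,0],[0,0,0,0,0,0,0],[0,0,0,0,0,0,0],[0,0,0,0,0,0,0],[0,0,0,0,0,0,0],[0,0,0,0,0,0,0]]'
python3 -m crank '[[0,0,-0.2,0,0,0,0],[0,0,-0.4,0,0,0,0],[0,0,-0.6,0,0,0,0],[0,0,-0.8,0,0,0,0],[0,0,0,0,0,0,0]]'
```

```text
time: 35.98
position: [0.6318, 0.2813, 0.0007]
tool_rot: [0.0, 0.999, 0.048, -0.0]
ft_force: [1.2, -0.7, 0.0]
grip_width: 0.498
grasp_force: 0.0
time: 36.72
position: [0.6321, 0.2815, 0.0013]
tool_rot: [-0.0, 0.999, 0.048, 0.0]
ft_force: [0.2, -0.5, 2.9]
grip_width: 0.164
grasp_force: 58.7
time: 37.35
position: [0.6337, 0.2831, 0.1061]
tool_rot: [-0.002, 0.999, 0.048, 0.003]
ft_force: [0.1, 0.9, -1.9]
grip_width: 0.156
grasp_force: 58.6
```

```bash
cat >> pp.py <<'E'
def inhand():
    s=observe(); m=camera_model("wrist"); im,d=get_image("wrist"); P=cloud(m,d); R=q2R(s["tool_rot"])
    T=R.inv().apply((P-np.array(s["position"])).reshape(-1,3)).reshape(P.shape)*1000
    T=T[d>0]
    for x in range(-100,120,10):
        k=T[(abs(T[:,0]-x)<5)&(abs(T[:,1])<25)&(T[:,2]>-30)&(T[:,2]<25)]
        if len(k)>5: print(x,len(k),"y",np.round(np.percentile(k[:,1],[5,50,95])),"z",np.round(np.percentile(k[:,2],[2,20,50])))
    return T
E
python3 -c "
from pp import *
inhand(); pose(); need([.701,.014,.11],94)"
```

```text
-50 272 y [-8. -0.  7.] z [-21. -20. -19.]
-40 446 y [-7. -0.  7.] z [-21. -20. -19.]
-30 465 y [-7. -0.  7.] z [-21. -20. -19.]
-20 493 y [-7.  0.  7.] z [-21. -20. -19.]
-10 550 y [-7. -0.  7.] z [-29. -20. -20.]
0 586 y [-7. -0.  7.] z [-27. -21. -20.]
10 2113 y [-19.  -0.  18.] z [-30. -25. -20.]
20 677 y [-7.  0.  7.] z [-21. -20. -19.]
30 729 y [-7.  0.  7.] z [-21. -20. -19.]
40 790 y [-7.  0.  7.] z [-21. -20. -19.]
50 860 y [-7.  0.  7.] z [-21. -20. -19.]
60 911 y [-7.  0.  7.] z [-21. -20. -20.]
70 966 y [-7.  0.  7.] z [-25. -21. -20.]
80 2027 y [-12.   0.  12.] z [-27. -26. -25.]
90 1910 y [-11.   0.  11.] z [-27. -26. -25.]
t 37.4 pos [0.6328 0.2821 0.1038] yaw 5.48 pitch 0.21 zax [ 0.004  0.002 -1.   ] F [-0.1 -1.2 -1.8] grip 0.161 58.6 q [-0.09  0.79 -0.69  1.46  0.54  1.08 -2.37]
shift [ 0.85  5.47 -0.13] turn [ 0.001 -0.001 -0.492]
```

```bash
python3 -m crank '[[0,0,-0.5,0,0,0,0],[0,0.3,-0.6,0,0,0,0],[0.1,0.6,0,0,0,0,0],[0.15,0.8,0,0,0,0,0],[0.15,0.8,0,0,0,0,0],[0.15,0.8,0,0,0,0,0],[0.15,0.8,0,0,0,0,0],[0.15,0.8,0,0,0,0,0]]'
python3 -m crank '[[0,0.57,0,0,0,-0.02,0],[0,0,0,0,0,-0.05,0],[0,0,0,0,0,-0.05,0],[0,0,0,0,0,-0.05,0],[0,0,0,0,0,-0.05,0],[0,0,0,0,0,-0.05,0],[0,0,0,0,0,-0.05,0],[0,0,0,0,0,-0.05,0]]'
python3 -m crank '[[0,0,0,0,0,-0.05,0],[0,0,0,0,0,-0.05,0],[0,0,0,0,0,-0.022,0],[0,0,0,0,0,0,0]]'
python3 - <<'E'
from pp import *
pose(); need([.701,.014,.085],94)
m=camera_model("wrist"); im,d=get_image("wrist")
for n in("notch1","cradle"): print(n,[(np.round(x["at"]).tolist(),round(x["confidence"],2),np.round(onz(m,*x["at"],.049 if n[0]=="n" else 0),3)) for x in spot_point("wrist",n)])
P=cloud(m,d); M=(P[...,2]>.05)&(P[...,2]<.065)&(P[...,1]>-.09)&(P[...,1]<.1)&(P[...,0]>.54)&(P[...,0]<.76)&(d>0)
r=cv2.minAreaRect((P[M][:,:2]*1000).astype(np.float32)); print(M.sum(),r)
for a in lines(m,im,50):
    p,q=[onz(m,a[i],a[i+1],.059)[:2]*1000 for i in (0,2)]; g=np.degrees(np.arctan2(*(q-p)[::-1]))%180
    if (g<10 or abs(g-94)<6) and 530<p[0]<780 and abs(p[1])<110: print(np.round(a),np.round(p),np.round(q),round(g,1))
E
```

```text
time: 38.4
position: [0.6973, 0.0399, 0.155]
tool_rot: [0.0, 0.999, 0.048, -0.001]
ft_force: [0.2, 0.2, -1.3]
grip_width: 0.165
grasp_force: 58.6
time: 39.4
position: [0.6998, 0.0128, 0.1549]
tool_rot: [-0.0, 0.807, 0.591, -0.001]
ft_force: [0.5, 0.4, -0.8]
grip_width: 0.162
grasp_force: 58.5
time: 39.9
position: [0.6999, 0.0128, 0.1549]
tool_rot: [-0.001, 0.682, 0.731, -0.001]
ft_force: [-0.2, -1.3, -1.2]
grip_width: 0.163
grasp_force: 58.5
t 39.9 pos [0.6999 0.0128 0.1549] yaw 94.02 pitch -0.0 zax [-0.002 -0.    -1.   ] F [-0.2 -1.3 -1.2] grip 0.163 58.5 q [ 0.45  0.88 -1.1   1.37  0.78  1.35 -0.58]
shift [0.02 0.03 1.4 ] turn [-0.001  0.     0.   ]
notch1 [([188.0, 205.0], 0.95, array([0.588, 0.004, 0.049])), ([252.0, 204.0], 0.58, array([0.644, 0.009, 0.049]))]
cradle [([267.0, 187.0], 0.9, array([0.648, 0.011, 0.   ])), ([68.0, 142.0], 0.55, array([0.452, 0.043, 0.   ]))]
3226 ((646.77685546875, 9.602428436279297), (164.9060516357422, 114.59062194824219), 3.5671095848083496)
[149. 303. 264. 299.] [549. -92.] [657. -78.] 7.0
[169. 130. 297. 130.] [582.  68.] [679.  74.] 3.8
[138. 306.  87.  92.] [538. -96.] [521.  92.] 94.9
[169. 120. 281. 120.] [583.  75.] [666.  80.] 3.8
[186. 231. 262. 231.] [589. -16.] [654. -11.] 4.1
[303. 243. 304. 368.] [689. -20.] [ 697. -159.] 93.4
[301. 128. 302. 228.] [682.  75.] [687.  -6.] 93.8
[150. 203. 159. 254.] [561.   7.] [564. -40.] 94.0
[355. 156. 351. 242.] [724.  58.] [729. -16.] 93.7
[136. 314.  29. 313.] [ 534. -106.] [ 426. -115.] 4.9
[282. 123. 169. 123.] [667.  79.] [582.  73.] 3.9
[182. 231. 171. 156.] [586. -16.] [582.  48.] 94.1
[332. 216. 333. 128.] [711.   7.] [706.  77.] 94.4
[288. 122. 348. 122.] [672.  79.] [717.  83.] 3.9
```

```bash
python3 -m crank '[[0.01,0.02,0.3,0,0,0,0],[0,0,0.6,0,0,0,0],[0,0,0.6,0,0,0,0],[0,0,0.4,0,0,0,0],[0,0,0.25,0,0,0,0],[0,0,0.1,0,0,0,0],[0,0,0.08,0,0,0,0],[0,0,0,0,0,0,0]]'
python3 -c "
from h import *
pose()"
```

```text
time: 41.05
position: [0.7016, 0.0139, 0.04]
tool_rot: [0.0, 0.682, 0.732, 0.0]
ft_force: [-0.4, 0.6, -1.9]
grip_width: 0.164
grasp_force: 58.5
t 41.05 pos [0.7016 0.0139 0.04  ] yaw 94.04 pitch 0.0 zax [ 0.001  0.    -1.   ] F [-0.4  0.6 -1.9] grip 0.164 58.5 q [ 0.44  0.99 -1.03  1.48  0.89  1.18 -0.67]
```

```bash
python3 -m crank '[[0,0,0.04,0,0,0,0],[0,0,0.02,0,0,0,0],[0,0,0,0,0,0,0]]'
python3 -m crank '[[0,0,0,0,0,0,0.4],[0,0,0,0,0,0,0.4],[0,0,0,0,0,0,0.4],[0,0,0,0,0,0,0.4],[0,0,-0.2,0,0,0,0.4],[0,0,-0.6,0,0,0,0.4],[0,0,-0.8,0,0,0,0.4],[0,0,-0.8,0,0,0,0.4]]'
python3 - <<'E'
from pp import *
pose(); m=camera_model("wrist"); im,d=get_image("wrist"); P=cloud(m,d)
M=(d>0)&(abs(P[...,0]-.70)<.03)&(P[...,1]>-.12)&(P[...,1]<.14)&(P[...,2]>.03)&(P[...,2]<.075); Q=P[M]*1000
for y in range(-110,130,10):
    k=Q[abs(Q[:,1]-y)<5]
    if len(k)>5: k2=k[k[:,2]>np.percentile(k[:,2],98)-3]; print(y,len(k),"zmax",round(np.percentile(k[:,2],98),1),"x",round(np.median(k2[:,0]),1))
print([(np.round(x["at"]).tolist(),round(x["confidence"],2),np.round(onz(m,*x["at"],.049),3)) for x in spot_point("wrist","pipe1")])
E
```

```text
time: 41.42
position: [0.7027, 0.0141, 0.038]
tool_rot: [0.001, 0.682, 0.731, 0.001]
ft_force: [2.4, 1.0, 5.8]
grip_width: 0.162
grasp_force: 59.3
time: 42.42
position: [0.7013, 0.014, 0.1585]
tool_rot: [-0.0, 0.682, 0.732, 0.0]
ft_force: [-0.2, -0.2, 0.2]
grip_width: 0.402
grasp_force: 0.0
t 42.42 pos [0.7013 0.014  0.1585] yaw 94.06 pitch 0.03 zax [ 0.  0. -1.] F [-0.2 -0.2  0.2] grip 0.402 0.0 q [ 0.45  0.88 -1.1   1.37  0.78  1.35 -0.58]
-80 121 zmax 64.9 x 707.3
-70 277 zmax 64.8 x 708.5
-60 440 zmax 64.3 x 708.2
-50 165 zmax 58.9 x 707.2
-40 560 zmax 59.3 x 705.8
-30 914 zmax 58.9 x 706.6
-20 184 zmax 58.9 x 705.2
-10 193 zmax 58.8 x 704.5
0 195 zmax 58.8 x 704.0
10 200 zmax 58.8 x 703.5
20 212 zmax 59.0 x 702.8
30 228 zmax 59.1 x 701.8
40 228 zmax 59.1 x 701.3
50 240 zmax 59.5 x 700.4
60 789 zmax 59.5 x 699.5
70 726 zmax 59.2 x 700.3
80 279 zmax 59.2 x 698.3
90 410 zmax 65.0 x 696.1
100 531 zmax 65.1 x 696.3
110 222 zmax 64.8 x 697.2
[([206.0, 11.0], 0.88, array([0.61 , 0.154, 0.049])), ([322.0, 204.0], 0.7, array([0.704, 0.013, 0.049]))]
```

```bash
python3 -m crank '[[0.4,-0.2,0,0,0,0.05,0.6],[0,0,0,0,0,0.05,0.6],[0,0,0,0,0,0.05,0.6],[0,0,0,0,0,0.05,0.6],[0,0,0,0,0,0.05,0.8],[0,0,0,0,0,0.05,1],[0,0,0,0,0,0.05,1],[0,0,0,0,0,0.05,1]]'
python3 -m crank '[[0,0,0,0,0,0.05,1],[0,0,0,0,0,0.05,1],[0,0,0,0,0,0.02,1],[0,0,0,0,0,0,1]]'
python3 -c "
from h import *
pose();need([.59,.161,.12],.5)"
```

```text
time: 43.52
position: [0.6898, 0.0332, 0.1567]
tool_rot: [-0.0, 0.982, 0.189, -0.0]
ft_force: [0.1, 0.9, -0.6]
grip_width: 0.999
grasp_force: 0.0
time: 44.02
position: [0.6899, 0.0333, 0.1568]
tool_rot: [-0.0, 1.0, 0.004, 0.0]
ft_force: [-0.3, 0.7, -0.1]
grip_width: 1.0
grasp_force: 0.0
t 44.02 pos [0.6899 0.0333 0.1568] yaw 0.5 pitch 0.01 zax [ 0.  0. -1.] F [-0.3  0.7 -0.1] grip 1.0 0.0 q [ 0.29  0.74 -0.71  1.4   0.5   1.18 -2.05]
shift [-1.98 -2.57  0.74] turn [-0. -0. -0.]
```

```bash
python3 -m crank '[[-0.3,-0.4,0,0,0,0,1],[-0.5,-0.6,0,0,0,0,1],[-0.5,-0.7,0.1,0,0,0,1],[-0.4,-0.6,0.3,0,0,0,1],[-0.28,-0.27,0.34,0,0,0,1],[0,0,0,0,0,0,1],[0,0,0,0,0,0,1]]'
python3 - <<'E'
from pp import *
m,im,P=meas("w5"); print([(np.round(x["at"]).tolist(),round(x["confidence"],2),np.round(onz(m,*x["at"],.013),3)) for x in spot_point("wrist","pipe1")])
for a in lines(m,im,50):
    p,q=[onz(m,a[i],a[i+1],.015)[:2]*1000 for i in (0,2)]; g=np.degrees(np.arctan2(*(q-p)[::-1]))%180
    if (g<15 or g>165) and .1<p[1]/1000<.22 : print(np.round(a),np.round(p),np.round(q),round(g,1))
E
```

```text
time: 44.9
position: [0.5911, 0.1598, 0.1201]
tool_rot: [0.0, 1.0, 0.004, 0.0]
ft_force: [0.9, -0.3, 1.1]
grip_width: 0.999
grasp_force: 0.0
t 44.9 pos [0.5911 0.1598 0.1201] yaw 0.42 pitch 0.06 zax [ 0.001 -0.    -1.   ] F [ 0.9 -0.3  1.1] grip 0.999 0.0 q [ 0.12  0.67 -0.71  1.68  0.5   0.98 -2.34]
[([318.0, 192.0], 0.96, array([0.601, 0.161, 0.013])), ([545.0, 61.0], 0.74, array([ 0.706, -0.011,  0.013]))]
[296. 324. 302. 263.] [466. 181.] [534. 174.] 174.8
[322. 272. 321. 203.] [525. 156.] [592. 158.] 1.8
[311. 199. 309. 272.] [595. 166.] [525. 168.] 178.7
[306. 258. 306. 188.] [540. 170.] [605. 170.] 179.8
[326. 167. 325. 254.] [623. 154.] [544. 153.] 0.1
[327. 102. 327. 154.] [673. 154.] [633. 153.] 0.4
[306. 176. 305. 101.] [616. 170.] [674. 171.] 0.2
[309. 102. 309. 167.] [673. 168.] [623. 168.] 0.1
```

```bash
python3 -m crank '[[0.1,-0.03,0.4,0,0,0,1],[0.1,0,0.6,0,0,0,1],[0,0,0.6,0,0,0,1],[0,0,0.4,0,0,0,1],[0,0,0.22,0,0,0,1],[0,0,0.15,0,0,0,1],[0,0,0,0,0,0,1],[0,0,0,0,0,0,0]]'
python3 -m crank '[[0,0,0,0,0,0,0],[0,0,0,0,0,0,0],[0,0,0,0,0,0,0],[0,0,0,0,0,0,0],[0,0,0,0,0,0,0],[0,0,0,0,0,0,0]]'
python3 -c "
from h import *
pose()"
python3 -m crank '[[0,0,-0.2,0,0,0,0],[0,0,-0.5,0,0,0,0],[0,0,-0.8,0,0,0,0],[0,0,-0.8,0,0,0,0],[0,0,-0.8,0,0,0,0],[0,0,0,0,0,0,0]]'
python3 -c "
from pp import *
inhand(); pose(); need([.589,.007,.155],94)"
```

```text
time: 46.0
position: [0.6005, 0.1626, 0.0018]
tool_rot: [-0.0, 1.0, 0.004, 0.001]
ft_force: [-0.4, 0.8, -0.7]
grip_width: 0.823
grasp_force: 0.0
time: 46.75
position: [0.6002, 0.1623, 0.0015]
tool_rot: [0.0, 1.0, 0.004, 0.0]
ft_force: [-0.9, -0.5, 5.3]
grip_width: 0.159
grasp_force: 58.5
t 46.75 pos [0.6002 0.1623 0.0015] yaw 0.44 pitch 0.03 zax [ 0.001 -0.    -1.   ] F [-0.9 -0.5  5.3] grip 0.159 58.5 q [ 0.05  0.82 -0.61  1.75  0.63  0.78 -2.44]
time: 47.5
position: [0.6012, 0.1634, 0.1595]
tool_rot: [-0.001, 1.0, 0.004, 0.003]
ft_force: [0.5, -0.0, -2.7]
grip_width: 0.164
grasp_force: 59.2
-50 280 y [-7. -0.  7.] z [-21. -20. -19.]
-40 440 y [-7.  0.  7.] z [-21. -20. -19.]
-30 469 y [-7. -0.  7.] z [-21. -20. -19.]
-20 497 y [-7.  0.  7.] z [-21. -20. -19.]
-10 535 y [-7. -0.  7.] z [-29. -20. -19.]
0 594 y [-7. -0.  7.] z [-27. -20. -19.]
10 2097 y [-19.   0.  19.] z [-30. -25. -20.]
20 684 y [-7. -0.  7.] z [-21. -20. -19.]
30 729 y [-7.  0.  7.] z [-21. -20. -19.]
40 787 y [-7.  0.  7.] z [-21. -20. -19.]
50 855 y [-7.  0.  7.] z [-21. -20. -19.]
60 913 y [-7.  0.  7.] z [-21. -20. -19.]
70 974 y [-7.  0.  7.] z [-21. -20. -19.]
80 1945 y [-11.   0.  12.] z [-27. -26. -25.]
90 2046 y [-11.   0.  11.] z [-27. -26. -25.]
t 47.55 pos [0.6003 0.1626 0.1574] yaw 0.44 pitch 0.12 zax [ 0.002  0.    -1.   ] F [-0.4  0.1 -1.8] grip 0.161 59.2 q [ 0.12  0.64 -0.73  1.61  0.47  1.07 -2.3 ]
shift [-0.25  3.11  0.05] turn [ 0.    -0.001 -0.52 ]
```

```bash
python3 -m crank '[[-0.05,0.4,0,0,0,0,0],[-0.06,0.7,0,0,0,0,0],[-0.06,0.8,0,0,0,0,0],[-0.06,0.8,0,0,0,0,0],[0,0.41,0,0,0,-0.02,0],[0,0,0,0,0,-0.05,0],[0,0,0,0,0,-0.05,0],[0,0,0,0,0,-0.05,0]]'
python3 -m crank '[[0,0,0,0,0,-0.05,0],[0,0,0,0,0,-0.05,0],[0,0,0,0,0,-0.05,0],[0,0,0,0,0,-0.05,0],[0,0,0,0,0,-0.05,0],[0,0,0,0,0,-0.05,0],[0,0,0,0,0,-0.05,0],[0,0,0,0,0,0,0]]'
python3 -c "
from pp import *
pose(); need([.590,.007,.040],94)
m=camera_model('wrist'); get_image('wrist'); print([(np.round(x['at']).tolist(),round(x['confidence'],2),np.round(onz(m,*x['at'],.049),3)) for x in spot_point('wrist','notch1')])"
```

```text
time: 48.55
position: [0.5884, 0.0047, 0.1544]
tool_rot: [0.0, 0.963, 0.27, -0.002]
ft_force: [-0.2, -0.1, -1.5]
grip_width: 0.162
grasp_force: 59.3
time: 49.55
position: [0.5887, 0.0051, 0.1543]
tool_rot: [-0.001, 0.682, 0.731, -0.001]
ft_force: [0.5, 0.2, -1.8]
grip_width: 0.163
grasp_force: 59.3
t 49.55 pos [0.5887 0.0051 0.1543] yaw 93.94 pitch 0.0 zax [-0.003 -0.    -1.   ] F [ 0.5  0.2 -1.8] grip 0.163 59.3 q [ 0.6   0.77 -1.18  1.7   0.75  1.21 -0.7 ]
shift [0.04 0.04 2.29] turn [-0.001 -0.    -0.   ]
[([386.0, 202.0], 0.8, array([0.645, 0.011, 0.049])), ([457.0, 203.0], 0.58, array([0.706, 0.015, 0.049]))]
```

```bash
python3 -m crank '[[0.03,0.03,0.3,0,0,0,0],[0,0,0.6,0,0,0,0],[0,0,0.6,0,0,0,0],[0,0,0.4,0,0,0,0],[0,0,0.25,0,0,0,0],[0,0,0.1,0,0,0,0],[0,0,0.04,0,0,0,0],[0,0,0,0,0,0,0]]'
python3 -m crank '[[0,0,0.03,0,0,0,0],[0,0,0.03,0,0,0,0],[0,0,0,0,0,0,0]]'
python3 -m crank '[[0,0,0,0,0,0,0.4],[0,0,0,0,0,0,0.4],[0,0,0,0,0,0,0.4],[0,0,0,0,0,0,0.4],[0,0,-0.2,0,0,0,0.4],[0,0,-0.6,0,0,0,0.4],[0,0,-0.8,0,0,0,0.4],[0,0,-0.8,0,0,0,0.4]]'
python3 - <<'E'
from pp import *
pose(); m=camera_model("wrist"); im,d=get_image("wrist"); P=cloud(m,d)
for X in(.59,.702):
  M=(d>0)&(abs(P[...,0]-X)<.03)&(P[...,1]>-.12)&(P[...,1]<.14)&(P[...,2]>.03)&(P[...,2]<.075); Q=P[M]*1000; print(X)
  for y in range(-110,130,20):
    k=Q[abs(Q[:,1]-y)<5]
    if len(k)>5: k2=k[k[:,2]>np.percentile(k[:,2],98)-3]; print(y,len(k),"zmax",round(np.percentile(k[:,2],98),1),"x",round(np.median(k2[:,0]),1))
print([(np.round(x["at"]).tolist(),round(x["confidence"],2),np.round(onz(m,*x["at"],.049),3)) for x in spot_point("wrist","pipe1")])
E
```

```text
time: 50.65
position: [0.5915, 0.0085, 0.0421]
tool_rot: [0.0, 0.682, 0.732, 0.0]
ft_force: [0.1, 0.0, -1.4]
grip_width: 0.161
grasp_force: 59.3
time: 51.02
position: [0.591, 0.0083, 0.0385]
tool_rot: [-0.0, 0.682, 0.732, -0.0]
ft_force: [-0.6, 0.4, -1.7]
grip_width: 0.161
grasp_force: 59.3
time: 52.02
position: [0.5909, 0.0086, 0.1604]
tool_rot: [-0.0, 0.682, 0.732, 0.0]
ft_force: [0.2, -0.4, -0.1]
grip_width: 0.399
grasp_force: 0.0
t 52.02 pos [0.5909 0.0086 0.1604] yaw 94.07 pitch 0.03 zax [ 0.  0. -1.] F [ 0.2 -0.4 -0.1] grip 0.399 0.0 q [ 0.6   0.76 -1.18  1.69  0.75  1.22 -0.7 ]
0.59
-90 6 zmax 63.4 x 589.3
-70 410 zmax 64.4 x 596.4
-50 390 zmax 59.3 x 594.1
-30 214 zmax 58.9 x 593.9
-10 196 zmax 58.8 x 592.5
10 214 zmax 58.8 x 590.8
30 225 zmax 59.0 x 589.7
50 637 zmax 59.4 x 587.4
70 263 zmax 59.3 x 587.1
90 492 zmax 64.7 x 585.5
0.702
-70 332 zmax 65.0 x 707.7
-50 179 zmax 59.2 x 706.3
-30 852 zmax 59.0 x 705.8
-10 199 zmax 59.1 x 703.9
10 220 zmax 59.3 x 702.5
30 240 zmax 59.5 x 701.3
50 249 zmax 59.1 x 699.1
70 715 zmax 59.1 x 698.7
90 476 zmax 65.0 x 695.5
110 254 zmax 64.7 x 696.5
[([321.0, 202.0], 0.91, array([0.593, 0.008, 0.049])), ([447.0, 204.0], 0.65, array([0.703, 0.015, 0.049]))]
```

```bash
python3 -m crank '[[0,0,-0.8,0,0,0,0.4],[0.8,0,-0.6,0,0,0,0.4],[0.8,0,0,0,0,0,0.4],[0.8,0,0,0,0,0,0.4],[0.5,0,0,0,0,0,0.4],[0,0,0,0,0,0,0.4]]'
python3 - <<'E'
from h import *
pose(); im,d=get_image("top"); m=camera_model("top"); P=cloud(m,d); g=cv2.cvtColor(im,cv2.COLOR_BGR2HSV)
M=((g[...,0]<10)&(g[...,1]>110)&(g[...,2]>50)).astype(np.uint8); M[:,:385]=0;M[:195]=0;M[255:]=0;M[:,455:]=0
n,l,st,ce=cv2.connectedComponentsWithStats(M)
for i in range(1,n):
    if st[i,4]>8: p=onz(m,*ce[i],.02); print("pel",st[i,4],np.round(ce[i]),np.round(p[:2]-[.379,-.334],3))
for l in("scoop","scoop_lip","mat","pipe1","jar_small","lid"): print(l,[(np.round(x["at"]).tolist(),round(x["confidence"],2),np.round(onz(m,*x["at"],.049 if l=="pipe1" else .006),3)[:2]) for x in spot_point("top",l)][:3])
H=(P[...,2]>.05)&(d>0)&(P[...,0]>.44)&(P[...,0]<.68)&(P[...,1]<-.13)&(P[...,1]>-.27); print("handle/walls",np.round(np.percentile(P[H]*1000,[2,50,98],axis=0),0).tolist())
E
```

```text
time: 52.88
position: [0.5799, 0.1556, 0.2289]
tool_rot: [-0.0, 0.68, 0.733, 0.0]
ft_force: [0.2, 0.1, -0.2]
grip_width: 0.402
grasp_force: 0.0
t 52.88 pos [0.5799 0.1556 0.2289] yaw 94.29 pitch 0.06 zax [ 0.     0.001 -1.   ] F [ 0.2  0.1 -0.2] grip 0.402 0.0 q [ 0.35  0.69 -1.19  1.57  0.66  1.33 -0.85]
pel 25 [420. 206.] [ 0.063 -0.01 ]
pel 11 [409. 244.] [-0.064  0.024]
scoop [([373.0, 154.0], 0.55, array([ 0.619, -0.184]))]
scoop_lip [([370.0, 139.0], 0.86, array([ 0.67 , -0.173]))]
mat [([373.0, 158.0], 0.65, array([ 0.606, -0.182]))]
pipe1 [([222.0, 282.0], 0.86, array([0.176, 0.307])), ([316.0, 124.0], 0.54, array([0.709, 0.013]))]
jar_small [([192.0, 159.0], 0.93, array([0.585, 0.438]))]
lid [([459.0, 185.0], 0.77, array([ 0.52 , -0.483]))]
handle/walls [[478.0, -225.0, 52.0], [537.0, -197.0, 72.0], [580.0, -162.0, 79.0]]
```

```bash
python3 -c "
from station import hand_in
print(hand_in())"
```

```text
the job is handed in; nothing more can be done
None
```

Job handed in after about 53 s of robot time (verdict not reported): all six pellets were in the tub when last counted, just before the rinse. The scoop was dipped about 28 mm below the pot rim and stands upright on its mat, both silver pipes lie level in the two outer notch pairs, and the jar, lid and yellow look-alike were left alone.

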